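Charge the knife-fitting polisher

ROBOT

A 6-joint arm with a two-finger parallel gripper is mounted at the origin on the work surface. World frame = base frame: x ahead of the robot, y to its left, z up, the work surface at z = 0. Lengths are in m, angles in rad, forces in N, time in s.
With the tool pointing down it reaches from about 0.35 to 0.85 m from the base axis. Payload 8.1 kg.
Tool frame: the origin (TCP) lies on the mounting face of the last link; the fingertips stand 173 mm ahead of it and the grasp point (between the pads) lies 155 mm ahead of it; z points along the fingers, y is the line along which they close (so a half turn about z gives the same grasp; the last joint's range is limited). The gripper opens to 85 mm and grips with 20 to 120 N. Pads are 22 mm wide; open, the fingers measure 114 mm over their backs; the gripper's body (76 mm by 85 mm) begins 54 mm behind the grasp point. The pads swing forward as they close: fully open they stand 13 mm farther back than shut.
Start: joints at [1.101, 0.13, 1.488, -0, 1.523, -0.085], TCP at [0.225, 0.556, 0.405] pointing down, gripper open.
Joint ranges: [-2.96, 2.96], [-0.89, 2.26], [0.02, 2.5], [-1.34, 4.48], [0, 2.73], [-2.66, 2.66]. Speed limits (rad/s): [2.39, 2.39, 2.79, 3.14, 3.14, 3.14].

INTERFACE

Orientations are given as a unit quaternion [w, x, y, z].
In Python, from rig import manip gives the robot as it stands. The module is installed in compiled form; this text tells all that it offers.
- The arm moves only by the tool arm_command, never from a script. Its argument "commands" is text: rows parted by semicolons, each of 7 numbers parted by spaces: the shift along the tool's x, y, z in cm, then the turn, a rotation vector about the tool's x, y, z in degrees, then the finger opening in cm, from 0 to 8.54. A call has 1 to 10 rows; each row shifts and turns the commanded pose from where the row before left it, along the tool's axes as they then stand; what a row does not reach is not made up. A row lasts 1/12 s, in which the tool goes at most 41.7 mm and 7.16 degrees, less where a joint would pass 70% of its speed; a pose out of reach is approached as far as the arm can. A call is refused whole if a number of a shift passes 4.17 or a number of a turn 7.16, either way. A call with a gripper value outside its range is refused whole. The fingers move at their own pace and stop on an object; "grip_force" is the grip in N (left out, the last holds). Time passes only in rows, so rows that do not move let the fingers close. It gives the time, the measured TCP pose, the force, the opening and the grip force at its end, in the units of the state.
- manip.read_state(): the state, without advancing time (a new reading comes with each control period).
- manip.capture(name): name is "scene" or "side" or "wrist"; returns the picture (384x512x3 uint8, red, green, blue); there is no depth.
- manip.calibration(name): a dict with "vfov" (degrees; the focal length in pixels is half the picture's height over the tangent of half this angle, whatever the lens; pixels are square), "cx", "cy" (the principal point, pixels), "eye" and "rotation" of the camera in the world. Camera axes: x right, y down, z forward; pixel columns grow to the right and rows downward; lengths in m; the calibration is good to about 2 mm. A picture is of the moment at which its call begins: read the wrist's pose just before it. calibration takes no time and is no camera call; for the wrist camera it gives the pose at the moment of the call.
- manip.hand_in(): hands the job in; it is judged then, once.
The state is a dict: "t": time; "joints": joint angles; "qvel": joint speeds; "joint_torque": joint torques, N m; "tcp_pos": TCP position; "tcp_rot": TCP orientation; "contact_force": force on the tool from outside, world axes, zero at the start; "wrist_torque": the same for the moment, N m; "gripper_width": finger opening in m; "gripper_force": force on a finger pad.
Only numpy, scipy, OpenCV 4.12 (cv2) and the standard library are available. Lean on these libraries where they do the work, as an engineer would, in place of code of your own. Each camera call takes 0.05 s, during which the arm holds its last target. There are 200 camera calls.

TASK

Load the polisher with every loose knife fitting on the bench (the steel bolsters and pommels): slide the machine's lock fully open, lift the pot off by its handle and stand it on the felt pad, and put all the fittings into it there. Then stand the loaded pot centrally back on the rubber seat, slide the lock fully home over its foot, and only then slide the power slide all the way over to its on end. Leave the other things on the bench where they are.

Things in the scene. Friction and masses are not known exactly. Their poses are not given: they have to be found in the camera images.
- lock (a joint): Lock slide of the polishing machine, m: 0 = locked (its steel tongue reaches 10 mm over the pot's foot rim and keeps the pot from being lifted), 0.045 = fully open (end stop). It moves in a straight line along the machine's x: opening is away from the pot, toward the front edge. It resists with about 2 N and stays where it is left.
- lock_grip (a point): Middle of the lock slide's upright black block grip, 18 mm (along machine x) by 24 mm wide by 44 mm high (this point lies 14 mm below its top, 30 mm above the slide's plate), standing on the front of the machine's top in line with the pot. Moves with the slide. Axes are those of the machine.
- power (a joint): Power slide of the machine, m: 0 = off, 0.05 = on (end stop). It moves in a straight line along the machine's -y (to the right seen from the robot, away from the lock slide). Resists with about 2 N and stays where it is left; may start up to 10 mm from off.
- power_grip (a point): Middle of the power slide's upright round black grip, 20 mm diameter, 40 mm high (this point lies 12 mm below its top, 27 mm above the slide's plate), on the front of the machine's top, right of the lock slide. Moves with the slide. Axes are those of the machine.
- seat (a point): Centre of the top of the machine's round black rubber seat (164 mm diameter, 56 mm above the table) on which the pot stands. Its axes are the machine's: x points from the lock slide to the pot (away from the robot), y left, z up. The machine: fixed green housing, 50 mm high, from x -215 to +85 mm and y -150 to +100 mm of this point.
- pot_grip (a point): Centre of the wooden grip of the pot's rigid bail handle, which arches over the mouth along the pot's y: grip 16 mm (pot x) by 62 mm (pot y) by 20 mm high, its centre 110 mm above the pot's underside. Axes: x across the handle, y along it, z up.
- pot_in (a point): Centre of the pot's inner floor, 9 mm above its underside; axes of the pot.
- pot_foot (a point): Centre of the pot's underside; axes of the pot.
- pot: The pot: open, steel, 0.4 to 0.65 kg empty; origin at the centre of its underside. Foot rim 152 mm diameter, 6 mm thick; body 124 mm (bottom) to 134 mm (rim) diameter; rim 70 mm above the underside; wall 4 mm. The handle stands in the mid plane, top 120 mm above the underside, and leaves a half-round opening about 58 mm deep on each side (pot +x and -x).
- pad_top (a point): Centre of the top of the grey felt pad fixed to the table right of the machine, 170 mm square, 3 mm thick.
- bolster0_mid (a point): Centre of a steel knife bolster: rounded block 36 mm (x) by 18 mm (y) by 24 mm high with a narrow dark slot on top, 60 g, lying loose right of the pad. May be absent (None).
- bolster1_mid (a point): Centre of a steel knife bolster: rounded block 36 mm (x) by 18 mm (y) by 24 mm high with a narrow dark slot on top, 60 g, lying loose right of the pad. May be absent (None).
- bolster2_mid (a point): Centre of a steel knife bolster: rounded block 36 mm (x) by 18 mm (y) by 24 mm high with a narrow dark slot on top, 60 g, lying loose right of the pad. May be absent (None).
- pommel0_mid (a point): Centre of a steel knife pommel: round button 28 mm diameter, 26 mm high, straight-sided for 16 mm then domed, 60 g, standing on its flat face right of the pad. May be absent (None).
- pommel1_mid (a point): Centre of a steel knife pommel: round button 28 mm diameter, 26 mm high, straight-sided for 16 mm then domed, 60 g, standing on its flat face right of the pad. May be absent (None).
- tin: Bystander: closed round aluminium tin, 38 mm diameter, 34 mm high, among the fittings; origin under its centre.
- knife: Bystander: finished knife lying flat behind the pad, 260 mm long, 30 mm wide, 18 mm high; origin underneath at the guard, x to the tip.
- handpiece: Bystander: engraving handpiece lying on the table between robot and pad, 145 mm long, 18 mm diameter.
- sheath: Bystander: black knife sheath, 150 by 46 by 17 mm, lying behind.
- scale: Bystander: wooden handle scale, 110 by 32 by 9 mm, lying right behind the fittings.
- dish: Bystander: small open white bowl, 90 mm diameter, 40 mm high, at the right behind the fittings; origin under its centre.
- oil: Bystander: amber oil bottle, 52 mm diameter, 120 mm high, behind, near the machine.
Not all that is in view belongs to the job. What is shaped like the part that bears pommel1_mid but blue, green or turquoise is not meant.

How it is judged:
On the way, in this order (a step that is already met when the one before it is completed fails the run):
1. the lock slide is fully open (0.042 m or more), the power still off (value of joint lock above 0.042 m and value of joint power below 0.03 m), for 0.1 s.
2. the pot stands upright on the felt pad (horizontal distance between pot_foot and pad_top below 0.035 m and z of pot_foot in the frame of pad_top below 0.006 m and angle between pot_foot's own z axis and vertical below 0.12 rad and linear speed of pot below 0.03 m/s), for 0.2 s.
3. all the fittings are in the pot while it stands on the pad (all of step 2 and horizontal distance between each of bolster0_mid, bolster1_mid, bolster2_mid, pommel0_mid, pommel1_mid and pot_in below 0.065 m and z of bolster0_mid in the frame of pot_in between -0.003 and 0.064 m and z of bolster1_mid in the frame of pot_in between -0.003 and 0.064 m and z of bolster2_mid in the frame of pot_in between -0.003 and 0.064 m and z of pommel0_mid in the frame of pot_in between -0.003 and 0.064 m and z of pommel1_mid in the frame of pot_in between -0.003 and 0.064 m), for 0.2 s.
4. the loaded pot stands on the seat again, power still off (horizontal distance between pot_foot and seat below 0.015 m and z of pot_foot in the frame of seat between -0.005 and 0.005 m and angle between pot_foot's own z axis and vertical below 0.12 rad and linear speed of pot below 0.03 m/s and horizontal distance between each of bolster0_mid, bolster1_mid, bolster2_mid, pommel0_mid, pommel1_mid and pot_in below 0.065 m and z of bolster0_mid in the frame of pot_in between -0.003 and 0.064 m and z of bolster1_mid in the frame of pot_in between -0.003 and 0.064 m and z of bolster2_mid in the frame of pot_in between -0.003 and 0.064 m and z of pommel0_mid in the frame of pot_in between -0.003 and 0.064 m and z of pommel1_mid in the frame of pot_in between -0.003 and 0.064 m and value of joint power below 0.03 m), for 0.2 s.
5. the lock is fully home with the pot on the seat, power still off (horizontal distance between pot_foot and seat below 0.015 m and z of pot_foot in the frame of seat between -0.005 and 0.005 m and angle between pot_foot's own z axis and vertical below 0.12 rad and linear speed of pot below 0.03 m/s and value of joint lock below 0.003 m and value of joint power below 0.03 m), for 0.1 s.
6. the power slide is at its on end (value of joint power above 0.047 m), for 0.1 s.
At the end, for the whole second after the job is handed in: The pot stands upright and at rest on the seat, within 15 mm of its centre, with every fitting that is present inside it; the lock slide is within 3 mm of its locked end and the power slide within 3 mm of its on end (horizontal distance between pot_foot and seat below 0.015 m and z of pot_foot in the frame of seat between -0.005 and 0.005 m and angle between pot_foot's own z axis and vertical below 0.12 rad and linear speed of pot below 0.03 m/s and horizontal distance between each of bolster0_mid, bolster1_mid, bolster2_mid, pommel0_mid, pommel1_mid and pot_in below 0.065 m and z of bolster0_mid in the frame of pot_in between -0.003 and 0.064 m and z of bolster1_mid in the frame of pot_in between -0.003 and 0.064 m and z of bolster2_mid in the frame of pot_in between -0.003 and 0.064 m and z of pommel0_mid in the frame of pot_in between -0.003 and 0.064 m and z of pommel1_mid in the frame of pot_in between -0.003 and 0.064 m and value of joint lock below 0.003 m and value of joint power above 0.047 m); the robot touches nothing.
It fails at once if a bystander is moved more than 40 mm (distance of any of tin, knife, handpiece, sheath, scale, dish, oil from where it was at the start of the episode above 0.04 m).
Of bolster0, bolster1, bolster2, pommel0, pommel1 only 3 to 5 are there at a start; the rules pass over those that are not, and their reading is None.
At some moment in a run one of bolster0, bolster1, bolster2, pommel0, pommel1 may be knocked a few centimetres aside while the robot is not near it.
Once in a run the grip may slacken for a moment while it holds something.
It also fails if it takes over 210 s, if anything falls off the work surface, if the arm or the gripper's body presses on something with over 40 N, if the wrist force passes 120 N, or if a joint passes its speed limit or range.

## Working session

There is one attempt and no reset: what is moved stays moved. The work goes in short steps, Python scripts to look and compute and a tool call to move; the robot and the scene stay as the last step left them, time stands still between calls to the robot, and variables do not carry over. Pictures are saved under pics/ and viewed, at most 14 in all, crops included, and the job is handed in when it is done.

Besides the shell and the picture viewer there is one more tool, called after "Emit:" as name(argument=value, ...) on one line, values as JSON. arm_command: Moves the arm, as the interface text tells. Its arguments: {"type":"object","properties":{"commands":{"type":"string"},"grip_force":{"type":"number"}},"required":["commands"]}

```bash
mkdir -p pics; ls
cat > h.py <<'E'
import numpy as np, cv2
from rig import manip
def cam(n):
    c=manip.calibration(n); f=192/np.tan(np.radians(c["vfov"])/2)
    return f,c["cx"],c["cy"],np.array(c["eye"]),np.array(c["rotation"])
def ray(C,u,v,z):
    f,cx,cy,e,R=C
    d=R@np.array([(u-cx)/f,(v-cy)/f,1]); return e+d*(z-e[2])/d[2]
def proj(C,p):
    f,cx,cy,e,R=C
    q=R.T@(np.array(p)-e); return np.array([cx+f*q[0]/q[2],cy+f*q[1]/q[2]])
def snap(n,name=None):
    C=cam(n); im=manip.capture(n)
    if name: cv2.imwrite(f"pics/{name}.png",cv2.cvtColor(im,cv2.COLOR_RGB2BGR))
    return C,im
E
python3 - <<'E'
from h import *
np.set_printoptions(precision=4,suppress=True)
ims=[]
for n in["scene","side","wrist"]:
    C,im=snap(n,n+"0"); print(n,manip.calibration(n)); np.save(n+"0.npy",np.array([0]))
s=manip.read_state(); print(s)
E
```

```text
pics
scene {'vfov': 54.21060120231165, 'cx': 257.53188183352006, 'cy': 190.26617582852109, 'eye': array([1.2203, 0.0127, 1.0632]), 'rotation': array([-0.1878,  0.6113,  0.7358, -0.2228])}
side {'vfov': 56.62258009872097, 'cx': 252.00518957502013, 'cy': 195.82502179072662, 'eye': array([ 0.1177, -0.6036,  0.738 ]), 'rotation': array([-0.375 ,  0.8526, -0.3289,  0.1557])}
wrist {'vfov': 69.02193491595382, 'cx': 260.74916502166417, 'cy': 193.99310049577826, 'eye': array([0.1464, 0.5874, 0.3734]), 'rotation': array([0.1379, 0.8178, 0.551 , 0.0921])}
{'t': 0.15, 'joints': array([ 1.1006,  0.131 ,  1.489 ,  0.    ,  1.523 , -0.0854]), 'qvel': array([ 0.0002, -0.0024, -0.0053,  0.001 , -0.0025,  0.0011]), 'joint_torque': array([  0.0013, -57.006 , -50.1163,  -0.    ,   0.0095,  -0.    ]), 'tcp_pos': array([0.2251, 0.556 , 0.4039]), 'tcp_rot': array([-0.0002,  0.1912,  0.9815, -0.0007]), 'contact_force': array([-0.0105,  0.4738, -0.0475]), 'wrist_torque': array([0.0293, 0.0544, 0.0075]), 'gripper_force': 0.0, 'gripper_width': 0.08567173385295407}
```

```bash
sed -i 's/np.array(c\["rotation"\])$/Rot.from_quat(np.roll(c["rotation"],-1)).as_matrix()/; 1a from scipy.spatial.transform import Rotation as Rot' h.py; cat h.py | head -8; python3 -c "
from h import *
print(cam('scene'))"
```

```text
import numpy as np, cv2
from scipy.spatial.transform import Rotation as Rot
from rig import manip
def cam(n):
    c=manip.calibration(n); f=192/np.tan(np.radians(c["vfov"])/2)
    return f,c["cx"],c["cy"],np.array(c["eye"]),Rot.from_quat(np.roll(c["rotation"],-1)).as_matrix()
def ray(C,u,v,z):
    f,cx,cy,e,R=C
(np.float64(375.11532032882064), 257.53188183352006, 190.26617582852109, array([1.22028948, 0.01273544, 1.06315214]), array([[-0.18221902,  0.81592616, -0.54869001],
       [ 0.98325008,  0.1534432 , -0.09835889],
       [ 0.00393916, -0.55742235, -0.83021973]]))
```

View pics/scene0.png

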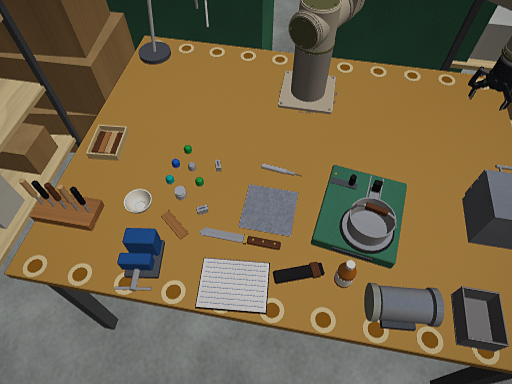

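View pics/side0.png

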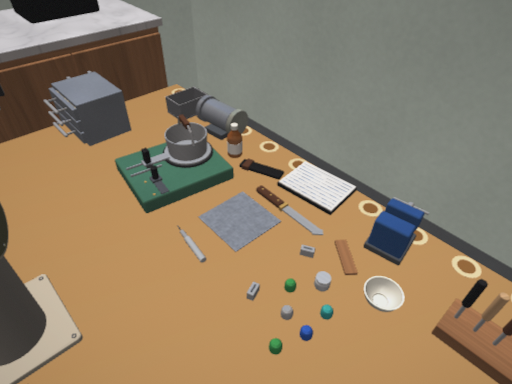

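Run:
```python
from h import *
np.set_printoptions(precision=4,suppress=True)
def L(n): return cv2.imread(f"pics/{n}0.png")
a=L("scene"); b=L("side")
A=cv2.resize(a[150:270,150:410],None,fx=3,fy=3,interpolation=cv2.INTER_CUBIC)
B=cv2.resize(b[110:360,110:410],None,fx=2.6,fy=2.2,interpolation=cv2.INTER_CUBIC)
cv2.imwrite("pics/cA.png",A)
cv2.imwrite("pics/cB.png",cv2.resize(b[230:360,220:420],None,fx=3.5,fy=3.5,interpolation=cv2.INTER_CUBIC))
cs=cam("scene");cd=cam("side")
for n,u,v in [("b0",(218,165),(253,290)),("b1",(202,210),(308,251)),("p",(192,166),(287,311)),("tin",(180,192),(323,280)),("padc",(269,209),(240,219)),("dish",(138,201),(384,293)),
  ("lock top",(377,183),(146,153)),("power",(352,179),(154,172))]:
    print(n,ray(cs,*u,.012 if n!="padc" else .003),ray(cd,*v,.012 if n!="padc" else .003))
```

```text
b0 [ 0.4457 -0.2687  0.012 ] [ 0.4504 -0.2664  0.012 ]
b1 [ 0.6352 -0.2755  0.012 ] [ 0.6366 -0.2762  0.012 ]
p [ 0.467  -0.3576  0.012 ] [ 0.4702 -0.3573  0.012 ]
tin [ 0.5807 -0.3667  0.012 ] [ 0.5954 -0.3592  0.012 ]
padc [ 0.5857 -0.0622  0.003 ] [ 0.5864 -0.0648  0.003 ]
dish [ 0.6407 -0.4925  0.012 ] [ 0.6742 -0.4786  0.012 ]
lock top [0.4205 0.2849 0.012 ] [0.547  0.3849 0.012 ]
power [0.4193 0.1999 0.012 ] [0.5118 0.2744 0.012 ]
```

View pics/cA.png

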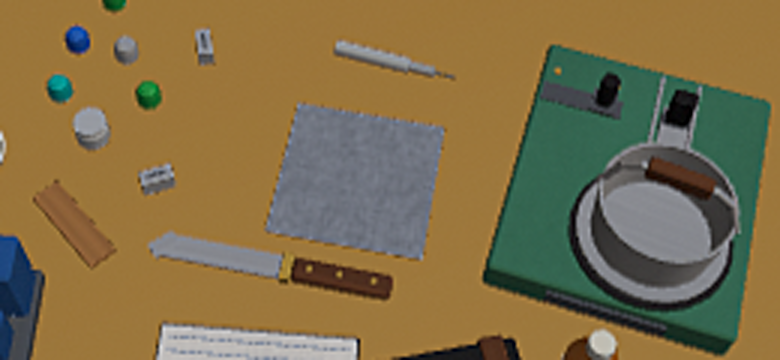

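View pics/cB.png

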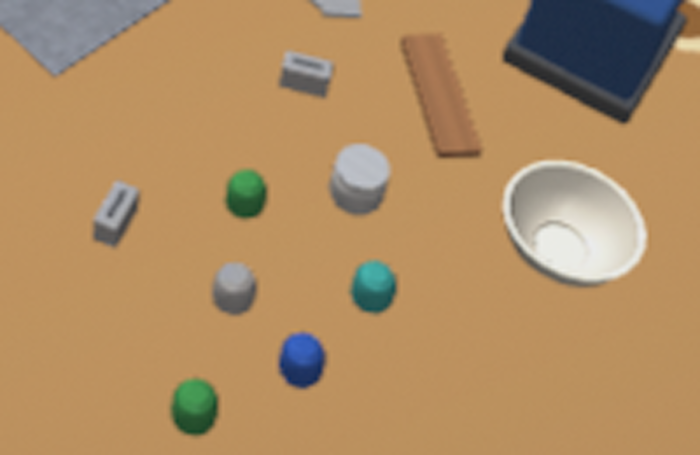

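```bash
cat >> h.py <<'E'
def tri(C1,u1,C2,u2):
    d=[];o=[]
    for C,u in((C1,u1),(C2,u2)):
        f,cx,cy,e,R=C; v=R@np.array([(u[0]-cx)/f,(u[1]-cy)/f,1]); d.append(v/np.linalg.norm(v)); o.append(e)
    M=[np.eye(3)-np.outer(x,x) for x in d]
    p=np.linalg.solve(M[0]+M[1],M[0]@o[0]+M[1]@o[1]); return p,[np.linalg.norm(m@(p-q)) for m,q in zip(M,o)]
E
python3 - <<'E'
from h import *
np.set_printoptions(precision=4,suppress=True)
cs=cam("scene");cd=cam("side")
px=lambda x,y:(150+x/3-.33,150+y/3-.33)
P=[ray(cs,*px(*q),.05)[:2] for q in[(550,45),(770,100),(738,335),(488,270)]]
print(np.array(P))
M=np.array([(-.215,-.15),(-.215,.1),(.085,.1),(.085,-.15)]);Q=np.array(P)
mc=M.mean(0);qc=Q.mean(0);a=M-mc;b=Q-qc
th=np.arctan2((a[:,0]*b[:,1]-a[:,1]*b[:,0]).sum(),(a*b).sum());R=np.array([[np.cos(th),-np.sin(th)],[np.sin(th),np.cos(th)]])
seat=qc-R@mc;print("th",np.degrees(th),"seat",seat);print("resid",Q-(a@R.T+qc))
for n in("scene","side"):
    im=cv2.imread(f"pics/{n}0.png");h=cv2.cvtColor(im,cv2.COLOR_BGR2HSV)
    w=ray;C=cam(n)
    # pad mask: bluish grey near pad
    c0=proj(C,[.586,-.063,.003]).astype(int)
    m=cv2.inRange(h,(90,0,0),(135,110,200))|cv2.inRange(h,(0,0,0),(180,60,200))
    k,l,s,ce=cv2.connectedComponentsWithStats(m);i=l[c0[1],c0[0]]
    pts=np.argwhere(l==i)[:,::-1];W=np.array([ray(C,u,v,.003)[:2] for u,v in pts]).astype(np.float32)
    print(n,"pad",s[i],W.mean(0),cv2.minAreaRect(W))
print("lock top",tri(cs,px(684,94),cd,(146,150)),"mach",)
print("pow top",tri(cs,px(611,76),cd,(154,168)))
for q in [(-.12,0,.06)]:
    p=np.append(seat+R@np.array(q[:2]),.09);print(p,proj(cs,p),proj(cd,p))
p=np.append(seat,.056);print("seat px",proj(cs,p),proj(cd,p))
b=cv2.imread("pics/side0.png")[110:200,100:250];cv2.imwrite("pics/cC.png",cv2.resize(b,None,fx=5,fy=5,interpolation=cv2.INTER_CUBIC))
E
```

```text
[[0.3996 0.1267]
 [0.4315 0.3704]
 [0.7202 0.3302]
 [0.6954 0.0862]]
th -7.349636207820233 seat [0.6293 0.2449]
resid [[ 0.0027  0.0031]
 [ 0.0026 -0.0011]
 [-0.0062 -0.0029]
 [ 0.0009  0.001 ]]
scene pad [ 238  184   60   53 2279] [ 0.5883 -0.0629] ((0.5852748155593872, -0.06348447501659393), (0.16943418979644775, 0.16939657926559448), 89.12598419189453)
side pad [ 199  192   82   60 2555] [ 0.5825 -0.0653] ((0.5862464904785156, -0.060890138149261475), (0.1709129363298416, 0.1708437204360962), 89.0772476196289)
lock top (array([0.4931, 0.2587, 0.1162]), [np.float64(0.0014419211293624605), np.float64(0.0014419211293623946)]) mach
pow top (array([0.4728, 0.1858, 0.1011]), [np.float64(0.0022267060618273906), np.float64(0.002226706061827392)])
[0.5103 0.2602 0.09  ] [375.4767 190.6348] [151.8278 154.4575]
seat px [366.9915 228.1401] [187.771  151.0748]
```

View pics/cC.png

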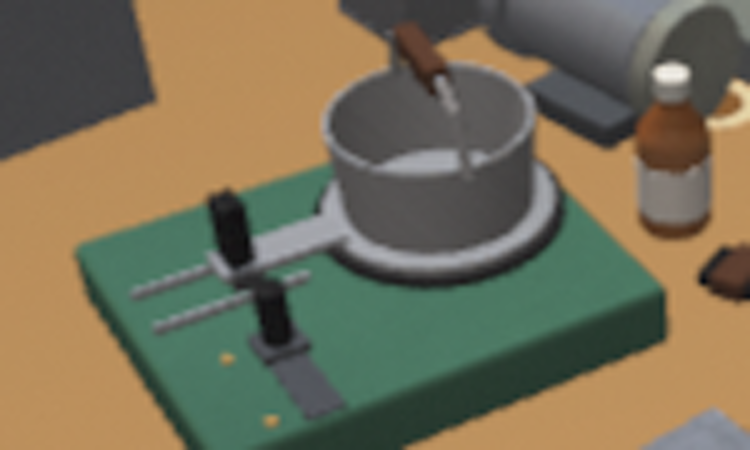

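```bash
cat > go.py <<'E'
import sys
from h import *
def go(x,y,z,psi=None):
    s=manip.read_state();q=s["tcp_rot"];R=Rot.from_quat(np.roll(q,-1)).as_matrix()
    g=s["tcp_pos"]+.155*R[:,2]
    ps=np.degrees(np.arctan2(R[1,1],R[0,1]));t=0 if psi is None else (ps-psi+180)%360-180
    d=100*R.T@(np.array([x,y,z])-g);n=max(1,int(np.ceil(np.linalg.norm(d)/4.1)))
    rv=Rot.from_matrix(R.T@(Rot.from_euler('z',(ps if psi is None else psi)-90,degrees=True).as_matrix()@np.diag([-1,1,-1.]))).as_rotvec(degrees=True)
    print("t %.1f grasp"%s["t"],g.round(4),"psi %.1f"%ps,"tilt %.1f"%np.degrees(np.arccos(-R[2,2])),"F",s["contact_force"].round(1),"w %.4f"%s["gripper_width"])
    print("shift cm",d.round(2),"rows",n,"each",(d/n).round(2),"| turn z %.1f"%t,"rotvec",rv.round(1),"j6 now %.2f"%s["joints"][5])
if __name__=="__main__": go(*map(float,sys.argv[1:]))
E
python3 go.py .487 .257 .25 -7.35
```

```text
t 0.1 grasp [0.225  0.5558 0.2489] psi 68.0 tilt 0.1 F [-0.   0.5 -0. ] w 0.0857
shift cm [-35.5  -17.86  -0.09] rows 10 each [-3.55 -1.79 -0.01] | turn z 75.3 rotvec [-0.1  0.  75.3] j6 now -0.09
```

Emit:
arm_command(commands="-3.55 -1.79 0 0 0 0 8.5;-3.55 -1.79 0 0 0 0 8.5;-3.55 -1.79 0 0 0 0 8.5;-3.55 -1.79 0 0 0 0 8.5;-3.55 -1.79 0 0 0 0 8.5;-3.55 -1.79 0 0 0 0 8.5;-3.55 -1.79 0 0 0 0 8.5;-3.55 -1.79 0 0 0 0 8.5;-3.55 -1.79 0 0 0 0 8.5;-3.55 -1.79 0 0 0 0 8.5", grip_force=40)

```text
t: 0.98
tcp_pos: [0.4879, 0.2552, 0.4045]
tcp_rot: [-0.0, 0.191, 0.982, -0.0]
contact_force: [-0.2, 0.7, -0.2]
gripper_width: 0.0849
gripper_force: 0.0
```

Emit:
arm_command(commands="0 0 0 0 0 7 5;0 0 0 0 0 7 5;0 0 0 0 0 7 5;0 0 0 0 0 7 5;0 0 0 0 0 7 5;0 0 0 0 0 7 5;0 0 0 0 0 7 5;0 0 0 0 0 7 5;0 0 0 0 0 7 5;0 0 0 0 0 7 5")

```text
t: 1.82
tcp_pos: [0.4869, 0.2569, 0.4043]
tcp_rot: [-0.0, 0.722, 0.692, -0.0]
contact_force: [-0.1, -0.7, -0.6]
gripper_width: 0.05
gripper_force: 0.0
```

```bash
python3 go.py .487 .257 .25 -7.35; python3 -c "
from h import *
C,im=snap('wrist','w1')
import pickle;pickle.dump(C,open('w1.pkl','wb'));print(C[3],C[4])"
```

```text
t 1.8 grasp [0.4868 0.2569 0.2493] psi -2.4 tilt 0.0 F [-0.1 -0.7 -0.6] w 0.0500
shift cm [ 0.01  0.02 -0.07] rows 1 each [ 0.01  0.02 -0.07] | turn z 5.0 rotvec [-0.  0.  5.] j6 now 0.43
[0.49001335 0.34102381 0.37381905] [[ 9.99109392e-01 -3.97015232e-02 -1.42902414e-02]
 [-4.21919499e-02 -9.44100774e-01 -3.26945819e-01]
 [-5.11180981e-04  3.27257571e-01 -9.44935035e-01]]
```

View pics/w1.png

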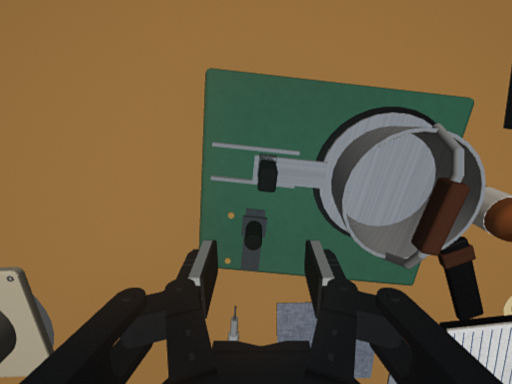

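Run:
```python
from h import *
import pickle
np.set_printoptions(precision=4,suppress=True)
C=pickle.load(open('w1.pkl','rb'))
im=cv2.imread("pics/w1.png");h=cv2.cvtColor(im,cv2.COLOR_BGR2HSV)
Q=np.array([ray(C,*q,.05)[:2] for q in[(199,267),(207,68),(474,98),(413,284)]])
M=np.array([(-.215,-.15),(-.215,.1),(.085,.1),(.085,-.15)])
mc=M.mean(0);qc=Q.mean(0);a=M-mc;b=Q-qc
th=np.arctan2((a[:,0]*b[:,1]-a[:,1]*b[:,0]).sum(),(a*b).sum());R=np.array([[np.cos(th),-np.sin(th)],[np.sin(th),np.cos(th)]])
seat=qc-R@mc;print("th",np.degrees(th),"seat",seat);print("resid",Q-(a@R.T+qc))
loc=lambda p:R.T@(np.array(p)[:2]-seat)
# black block mask
for nm,(x0,x1,y0,y1) in dict(lock=(245,290,145,200),power=(240,270,210,255)).items():
    m=(im[y0:y1,x0:x1].max(2)<35).astype(np.uint8);p=np.argwhere(m)
    lo=p.min(0);hi=p.max(0);print(nm,"px x",x0+lo[1],x0+hi[1],"y",y0+lo[0],y0+hi[0])
for z in(.096,.105,.11): print("lock top?",z,loc(ray(C,267.5,174,z)), ray(C,267.5,174,z))
m=cv2.inRange(h,(0,70,30),(20,200,140));m[:, :400]=0;m[:165]=0;m[260:]=0
k,l,s,ce=cv2.connectedComponentsWithStats(m);print(s[1:],ce[1:])
i=1+np.argmax(s[1:,4]);pts=np.argwhere(l==i)[:,::-1].astype(np.float32)
r=cv2.minAreaRect(pts);bx=cv2.boxPoints(r);print(r,bx)
W=np.array([ray(C,u,v,.17)[:2] for u,v in pts],np.float32);print("grip at z .17",cv2.minAreaRect(W))
# outer seat ellipse/ foot: tri marks
for u,v,z in[(316,180,.059),(395,107,.056)]: print(ray(C,u,v,z),np.linalg.norm(ray(C,u,v,z)[:2]-seat))
print("seat px",proj(C,[*seat,.056]),"rim px",[proj(C,[*(seat+.067*np.array([np.cos(t),np.sin(t)])),.126]).round() for t in(0,1.57,3.14,4.71)])
```

```text
th -8.109787820672297 seat [0.629  0.2456]
resid [[ 0.0025  0.0008]
 [ 0.0038 -0.0022]
 [-0.0039 -0.0022]
 [-0.0024  0.0036]]
lock px x 258 276 y 160 191
power px x 245 261 y 221 249
lock top? 0.096 [-0.1369  0.0014] [0.4937 0.2663 0.096 ]
lock top? 0.105 [-0.1374  0.0038] [0.4935 0.2687 0.105 ]
lock top? 0.11 [-0.1376  0.0051] [0.4935 0.2701 0.11  ]
[[ 483  166    1    1    1]
 [ 484  170    1    1    1]
 [ 420  177   57   83 1955]
 [ 485  180    1    1    1]
 [ 485  185    3    2    4]
 [ 485  198   27   45  924]
 [ 429  200    1    1    1]
 [ 427  204    1    1    1]
 [ 422  216    1    1    1]
 [ 421  218    1    1    1]
 [ 472  223   14    9   21]
 [ 418  225    1    1    1]
 [ 417  227    1    1    1]
 [ 463  231    3    3    3]
 [ 423  258    3    2    3]] [[483.     166.    ]
 [484.     170.    ]
 [447.9744 223.8716]
 [485.     180.    ]
 [486.     185.5   ]
 [499.9556 219.5606]
 [429.     200.    ]
 [427.     204.    ]
 [422.     216.    ]
 [421.     218.    ]
 [478.3333 226.7143]
 [418.     225.    ]
 [417.     227.    ]
 [464.     232.    ]
 [424.     258.6667]]
((456.4325866699219, 222.04470825195312), (56.187652587890625, 80.87046813964844), 14.782724380493164) [[418.9514 253.9733]
 [439.5859 175.7796]
 [493.9138 190.1161]
 [473.2793 268.3098]]
grip at z .17 ((0.6435382962226868, 0.24115358293056488), (0.07080034166574478, 0.04866769537329674), 84.9829330444336)
[0.5507 0.2467 0.059 ] 0.07830712962046489
[0.6352 0.3249 0.056 ] 0.0795026753496311
seat px [381.9885 177.4875] rim px [array([484., 195.]), array([423., 125.]), array([341., 200.]), array([403., 259.])]
```

```bash
python3 go.py .4933 .2646 .098 -8
```

```text
t 1.9 grasp [0.4869 0.2569 0.2493] psi -2.9 tilt 0.0 F [ 0.1 -0.5  0.2] w 0.0500
shift cm [ 0.81  0.61 15.13] rows 4 each [0.2  0.15 3.78] | turn z 5.1 rotvec [-0.   0.   5.1] j6 now 0.44
```

Emit:
arm_command(commands="0.81 0.61 0 0 0 0 5;0 0 0 0 0 5.1 5;0 0 3 0 0 0 5;0 0 3 0 0 0 5;0 0 3 0 0 0 5;0 0 3 0 0 0 5;0 0 2 0 0 0 5;0 0 1.1 0 0 0 5;0 0 0 0 0 0 5")

```text
t: 2.62
tcp_pos: [0.4921, 0.2643, 0.2504]
tcp_rot: [-0.001, 0.749, 0.662, -0.003]
contact_force: [-0.8, -0.1, -0.4]
gripper_width: 0.0499
gripper_force: 0.0
```

```bash
python3 go.py .4933 .2646 .098 -8; python3 -c "
from h import *
C,im=snap('wrist','w2')
"
```

```text
t 2.6 grasp [0.4913 0.2639 0.0954] psi -7.0 tilt 0.3 F [-0.8 -0.1 -0.4] w 0.0499
shift cm [ 0.09  0.19 -0.26] rows 1 each [ 0.09  0.19 -0.26] | turn z 1.0 rotvec [-0.3  0.2  1. ] j6 now 0.52
```

View pics/w2.png

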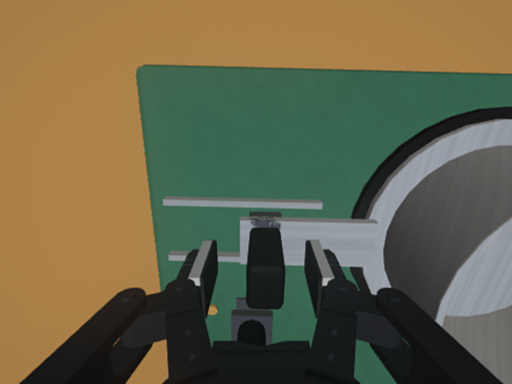

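Emit:
arm_command(commands="0 0.2 0 0 0 0 0;0 0 0 0 0 0 0;0 0 0 0 0 0 0;0 0 0 0 0 0 0;0 -1 0 0 0 0 0;0 -1 0 0 0 0 0;0 -1 0 0 0 0 0;0 -1 0 0 0 0 0;0 -0.4 0 0 0 0 0;0 0 0 0 0 0 0")

```text
t: 3.5
tcp_pos: [0.4513, 0.2713, 0.2561]
tcp_rot: [0.0, 0.75, 0.662, 0.002]
contact_force: [-1.4, 4.1, 8.5]
gripper_width: 0.0177
gripper_force: 42.3
```

```bash
python3 go.py .4487 .271 .098 -8
```

```text
t 3.5 grasp [0.4519 0.2717 0.1011] psi -7.1 tilt 0.3 F [-1.4  4.1  8.5] w 0.0177
shift cm [-0.11 -0.31  0.31] rows 1 each [-0.11 -0.31  0.31] | turn z 0.9 rotvec [ 0.2 -0.2  0.9] j6 now 0.57
```

Emit:
arm_command(commands="0 -0.3 -0.1 0 0 0 0;0 -0.3 0 0 0 0 0;0 -0.2 0 0 0 0 0;0 0 0 0 0 0 0")

```text
t: 3.83
tcp_pos: [0.4481, 0.2712, 0.2564]
tcp_rot: [0.004, 0.75, 0.661, 0.008]
contact_force: [43.0, 5.7, -28.9]
gripper_width: 0.0174
gripper_force: 40.5
```

```bash
python3 go.py .4487 .271 .098 -8
```

```text
t 3.8 grasp [0.4508 0.2718 0.1014] psi -7.2 tilt 1.0 F [ 43.    5.7 -28.9] w 0.0174
shift cm [-0.11 -0.2   0.34] rows 1 each [-0.11 -0.2   0.34] | turn z 0.8 rotvec [ 1.  -0.3  0.8] j6 now 0.58
```

Emit:
arm_command(commands="0 0.6 0 0 0 0 0;0 0 0 0 0 0 5;0 0 0 0 0 0 5;0 0 -3 0 0 0 5;0 0 -4 0 0 0 5;0 0 -4 0 0 0 8.5;0 0 -4 0 0 0 8.5;0 0 -2 0 0 0 8.5")

```text
t: 4.5
tcp_pos: [0.4494, 0.2706, 0.4306]
tcp_rot: [0.001, 0.75, 0.662, 0.003]
contact_force: [1.3, 0.7, 1.7]
gripper_width: 0.0837
gripper_force: 0.0
```

```bash
python3 go.py .629 .2455 .29 -8
```

```text
t 4.5 grasp [0.4503 0.271  0.2756] psi -7.1 tilt 0.4 F [1.3 0.7 1.7] w 0.0837
shift cm [-0.31 18.05 -1.34] rows 5 each [-0.06  3.61 -0.27] | turn z 0.9 rotvec [ 0.3 -0.2  0.9] j6 now 0.57
```

Emit:
arm_command(commands="-0.06 3.61 -0.27 0.3 -0.2 0.9 8.5;-0.06 3.61 -0.27 0 0 0 8.5;-0.06 3.61 -0.27 0 0 0 8.5;-0.06 3.61 -0.27 0 0 0 8.5;-0.06 3.61 -0.27 0 0 0 8.5;0 0 0 0 0 0 8.5")

```text
t: 5.0
tcp_pos: [0.6322, 0.2408, 0.434]
tcp_rot: [-0.001, 0.756, 0.655, -0.005]
contact_force: [0.5, 0.8, -1.0]
gripper_width: 0.0853
gripper_force: 0.0
```

```bash
python3 go.py .629 .2455 .165 -8
python3 - <<'E'
from h import *
import pickle
np.set_printoptions(precision=4,suppress=True)
C,im=snap('wrist','w3');pickle.dump(C,open('w3.pkl','wb'))
h=cv2.cvtColor(im,cv2.COLOR_RGB2HSV)
m=cv2.inRange(h,(3,90,20),(14,255,125));k,l,s,ce=cv2.connectedComponentsWithStats(m)
for i in range(1,k):
    if s[i,4]>150:
        p=np.argwhere(l==i)[:,::-1]; W=np.array([ray(C,u,v,.172)[:2] for u,v in p],np.float32)
        print(s[i],ce[i].round(),W.mean(0),cv2.minAreaRect(W))
E
```

```text
t 5.0 grasp [0.6309 0.24   0.279 ] psi -8.2 tilt 0.6 F [ 0.5  0.8 -1. ] w 0.0853
shift cm [ 0.59 -0.18 11.39] rows 3 each [ 0.2  -0.06  3.8 ] | turn z -0.2 rotvec [-0.4  0.4 -0.2] j6 now 0.43
[ 249  159   23   67 1101] [260. 192.] [0.6295 0.2451] ((0.6293359398841858, 0.2442966252565384), (0.06258907914161682, 0.014667865820229053), 75.54883575439453)
[ 366  169   46   42 1022] [385. 189.] [0.7373 0.233 ] ((0.7395290732383728, 0.23269186913967133), (0.034929532557725906, 0.037704117596149445), 46.54655456542969)
[440 181  28  26 430] [453. 193.] [0.7965 0.2206] ((0.7967562675476074, 0.22046087682247162), (0.023159664124250412, 0.0227755606174469), 40.7044563293457)
[348 213  34  31 482] [365. 230.] [0.7197 0.1951] ((0.7186386585235596, 0.19730208814144135), (0.026704026386141777, 0.022695276886224747), 21.89841651916504)
[434 263  25  20 305] [446. 273.] [0.7962 0.1385] ((0.7961455583572388, 0.13883377611637115), (0.022667422890663147, 0.020852720364928246), 4.979112148284912)
[324 291  17  51 705] [332. 316.] [0.6844 0.1007] ((0.6843340992927551, 0.09935251623392105), (0.06642619520425797, 0.015375252813100815), 88.79949188232422)
```

View pics/w3.png

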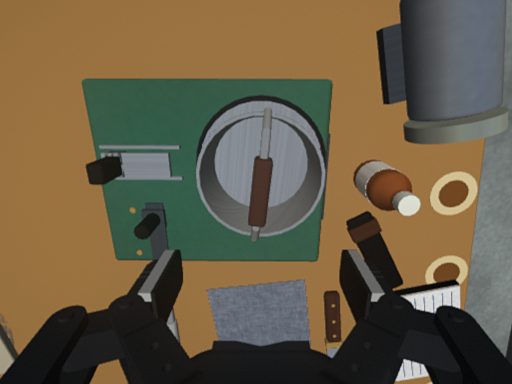

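```bash
python3 go.py .6294 .2448 .165 -14.5
```

```text
t 5.0 grasp [0.6286 0.2409 0.2795] psi -8.2 tilt 0.6 F [-0.9  0.2  0.3] w 0.0848
shift cm [ 0.46  0.13 11.45] rows 3 each [0.15 0.04 3.82] | turn z 6.3 rotvec [-0.5  0.4  6.3] j6 now 0.43
```

Emit:
arm_command(commands="0.46 0.1 0 0 0 6.3 5;0 0 3 0 0 0 5;0 0 3 0 0 0 5;0 0 2.5 0 0 0 5;0 0 1.5 0 0 0 5;0 0 1.3 0 0 0 5;0 0 0 0 0 0 5;0 0 0 0 0 0 5", grip_force=100)

```text
t: 5.72
tcp_pos: [0.6284, 0.2471, 0.3247]
tcp_rot: [-0.001, 0.79, 0.614, -0.003]
contact_force: [0.1, -0.1, 0.9]
gripper_width: 0.0502
gripper_force: 0.0
```

```bash
python3 go.py .6294 .2448 .165 -14.5
```

```text
t 5.7 grasp [0.6275 0.2467 0.1697] psi -14.3 tilt 0.4 F [ 0.1 -0.1  0.9] w 0.0502
shift cm [-0.13  0.24  0.47] rows 1 each [-0.13  0.24  0.47] | turn z 0.2 rotvec [-0.3  0.3  0.2] j6 now 0.55
```

Emit:
arm_command(commands="-0.1 0.2 0.45 0 0 0 5;0 0 0 0 0 0 0;0 0 0 0 0 0 0;0 0 0 0 0 0 0;0 0 0 0 0 0 0;0 0 -1 0 0 0 0;0 0 -1 0 0 0 0;0 0 -1 0 0 0 0;0 0 -1 0 0 0 0;0 0 0 0 0 0 0")

```text
t: 6.55
tcp_pos: [0.6319, 0.2456, 0.3638]
tcp_rot: [0.0, 0.79, 0.613, -0.001]
contact_force: [0.6, 0.4, -4.3]
gripper_width: 0.0148
gripper_force: 98.0
```

```bash
python3 go.py .6294 .2448 .165 -14.5
```

```text
t 6.5 grasp [0.6318 0.2454 0.2088] psi -14.4 tilt 0.1 F [ 0.6  0.4 -4.3] w 0.0148
shift cm [-0.11 -0.21  4.38] rows 2 each [-0.05 -0.11  2.19] | turn z 0.1 rotvec [-0.   0.1  0.1] j6 now 0.55
```

Emit:
arm_command(commands="0 0 -2 0 0 0 0;0 0 -2 0 0 0 0;0 0 0 0 0 -5 0;0 0 0 0 0 -5 0;0 0 0 0 0 -4.4 0;0 0 0 0 0 0 0")

```text
t: 7.05
tcp_pos: [0.6313, 0.2455, 0.4]
tcp_rot: [-0.001, 0.705, 0.709, -0.003]
contact_force: [0.2, 0.3, -5.4]
gripper_width: 0.0145
gripper_force: 98.1
```

```bash
python3 go.py .586 -.062 .235 0
```

```text
t 7.0 grasp [0.6305 0.2451 0.245 ] psi 0.3 tilt 0.4 F [ 0.2  0.3 -5.4] w 0.0145
shift cm [-30.68  -4.58   1.11] rows 8 each [-3.84 -0.57  0.14] | turn z 0.3 rotvec [-0.3  0.2  0.3] j6 now 0.29
```

Emit:
arm_command(commands="-2 -0.3 0 0 0 0 0;-3.4 -0.5 0 0 0 0 0;-3.5 -0.5 0 0 0 0 0;-3.5 -0.5 0 0 0 0 0;-3.5 -0.5 0 0 0 0 0;-3.5 -0.5 0 0 0 0 0;-3.5 -0.5 0 0 0 0 0;-3.5 -0.5 0 0 0 0 0;-2.5 -0.5 0 0 0 0 0;-1.8 -0.28 0 0 0 0 0")

```text
t: 7.88
tcp_pos: [0.5851, -0.0642, 0.4011]
tcp_rot: [-0.001, 0.709, 0.706, -0.003]
contact_force: [-0.5, 0.5, -4.8]
gripper_width: 0.0144
gripper_force: 98.2
```

Emit:
arm_command(commands="0 0 0 0 0 0 0;0 0 0 0 0 0 0")

```text
t: 8.05
tcp_pos: [0.5856, -0.0627, 0.4011]
tcp_rot: [-0.001, 0.708, 0.706, -0.003]
contact_force: [-0.1, 0.6, -4.9]
gripper_width: 0.0143
gripper_force: 98.2
```

```bash
python3 go.py .586 -.062 .113 0
```

```text
t 8.1 grasp [ 0.5848 -0.0631  0.2461] psi -0.2 tilt 0.3 F [-0.1  0.6 -4.9] w 0.0143
shift cm [ 0.14  0.2  13.31] rows 4 each [0.04 0.05 3.33] | turn z -0.2 rotvec [-0.3  0.2 -0.2] j6 now -0.19
```

Emit:
arm_command(commands="0.1 0.2 2.5 0 0 0 0;0 0 3 0 0 0 0;0 0 3 0 0 0 0;0 0 2 0 0 0 0;0 0 1 0 0 0 0;0 0 0.8 0 0 0 0;0 0 0.4 0 0 0 0;0 0 0.3 0 0 0 0;0 0 0 0 0 0 0")

```text
t: 8.8
tcp_pos: [0.5876, -0.0608, 0.2719]
tcp_rot: [-0.0, 0.707, 0.707, -0.003]
contact_force: [-1.0, 0.5, -4.9]
gripper_width: 0.0144
gripper_force: 98.1
```

```bash
python3 go.py .586 -.062 .113 0
```

```text
t 8.8 grasp [ 0.587  -0.0612  0.1169] psi 0.0 tilt 0.3 F [-1.   0.5 -4.9] w 0.0144
shift cm [-0.08 -0.09  0.39] rows 1 each [-0.08 -0.09  0.39] | turn z 0.0 rotvec [-0.2  0.2  0. ] j6 now -0.19
```

Emit:
arm_command(commands="0 0 0.2 0 0 0 0;0 0 0.2 0 0 0 0;0 0 0 0 0 0 0;0 0 0 0 0 0 0")

```text
t: 9.13
tcp_pos: [0.5875, -0.061, 0.268]
tcp_rot: [-0.0, 0.707, 0.707, -0.002]
contact_force: [-0.8, 0.6, -0.3]
gripper_width: 0.0141
gripper_force: 98.6
```

Emit:
arm_command(commands="0 0 0 0 0 0 4.5;0 0 0 0 0 0 4.5;0 0 0 0 0 0 4.5;0 0 -2 0 0 0 4.5;0 0 -4 0 0 0 4.5;0 0 -4 0 0 0 4.5;0 0 -4 0 0 0 4.5", grip_force=50)

```text
t: 9.72
tcp_pos: [0.5875, -0.0604, 0.4084]
tcp_rot: [-0.001, 0.707, 0.707, -0.003]
contact_force: [0.9, -0.5, -0.1]
gripper_width: 0.0445
gripper_force: 0.0
```

Emit:
arm_command(commands="-4 -0.8 0 0 0 0 4.5;-4 -0.8 0 0 0 0 4.5;-4 -0.8 0 0 0 0 4.5;-4 -0.8 0 0 0 0 4.5;-3 -0.8 0 0 0 0 4.5;0 0 0 0 0 0 4.5;0 0 0 0 0 0 4.5")

```text
t: 10.3
tcp_pos: [0.5474, -0.2523, 0.4079]
tcp_rot: [-0.001, 0.708, 0.706, -0.003]
contact_force: [-0.4, -0.5, -0.5]
gripper_width: 0.0446
gripper_force: 0.0
```

```bash
cat > look.py <<'E'
from go import *; import pickle
np.set_printoptions(precision=4,suppress=True)
def grey(C,im,lo=(0,0,60),hi=(180,45,255),amin=60,z=.012,show=True):
    h=cv2.cvtColor(im,cv2.COLOR_RGB2HSV);m=cv2.inRange(h,lo,hi)
    k,l,s,ce=cv2.connectedComponentsWithStats(m)
    for i in range(1,k):
        if s[i,4]>amin:
            p=np.argwhere(l==i)[:,::-1];W=np.array([ray(C,u,v,z)[:2] for u,v in p],np.float32);r=cv2.minAreaRect(W)
            if max(r[1])<.12:print(s[i],"mean",W.mean(0),"rect",np.array(r[0]),np.array(r[1]),"%.1f"%r[2])
E
python3 - <<'E'
from look import *
go(.447,-.267,.2,0)
C,im=snap('wrist','w4');pickle.dump(C,open('w4.pkl','wb'));grey(C,im)
E
```

```text
t 10.3 grasp [ 0.5466 -0.2527  0.2529] psi -0.1 tilt 0.4 F [-0.4 -0.5 -0.5] w 0.0446
shift cm [-1.44 -9.93  5.35] rows 3 each [-0.48 -3.31  1.78] | turn z -0.1 rotvec [-0.3  0.2 -0.1] j6 now -0.51
[145   0  15  51 756] mean [ 0.4208 -0.0904] rect [ 0.4205 -0.0908] [0.0517 0.0163] 83.0
[174 165  31  22 387] mean [ 0.4473 -0.2691] rect [ 0.4475 -0.2692] [0.0412 0.0199] 20.7
[316 166  24  30 357] mean [ 0.635  -0.2757] rect [ 0.635  -0.2759] [0.0177 0.0417] 29.4
[194 224  25  61 701] mean [ 0.463  -0.3859] rect [ 0.4602 -0.3923] [0.1055 0.0253] 76.8
[278 224  26  32 643] mean [ 0.5873 -0.367 ] rect [ 0.5882 -0.3671] [0.0366 0.0514] 1.0
[306 240  22  45 433] mean [ 0.6286 -0.4045] rect [ 0.6298 -0.4041] [0.0196 0.0807] 14.9
[304 307  10  25 141] mean [ 0.6216 -0.5141] rect [ 0.6224 -0.5134] [0.0147 0.0497] 2.8
[483 316  22  54 197] mean [ 0.9381 -0.5618] rect [ 0.9381 -0.5646] [0.1168 0.0067] 89.7
[503 362   9  22 101] mean [ 0.9853 -0.6396] rect [ 0.9807 -0.6336] [0.0138 0.0528] 16.2
```

View pics/w4.png

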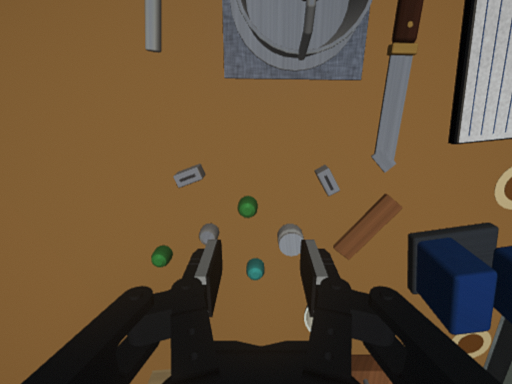

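Emit:
arm_command(commands="0 0 0 0 0 7 4;0 0 0 0 0 7 4;0 0 0 0 0 7 4;0 0 0 0 0 7 4;0 0 0 0 0 7 4;0 0 0 0 0 7 4;0 0 0 0 0 7 4;0 0 0 0 0 7 4;0 0 0 0 0 7 4;0 0 0 0 0 6.2 4")

```text
t: 11.18
tcp_pos: [0.5487, -0.2487, 0.408]
tcp_rot: [0.001, 0.984, 0.179, -0.003]
contact_force: [-0.4, -0.2, -0.5]
gripper_width: 0.0399
gripper_force: 0.0
```

```bash
python3 go.py .4473 -.269 .1 -69.3; python3 -c "
from look import *
C=pickle.load(open('w4.pkl','rb'))
im=cv2.cvtColor(cv2.imread('pics/w4.png'),cv2.COLOR_BGR2RGB)
print('pommel',[ray(C,209,233,z) for z in(.013,.02)]);print('green',ray(C,248,206,.013),ray(C,162,256,.013),'pot rim',ray(C,300,68,.073))"
```

```text
t 11.2 grasp [ 0.5479 -0.2491  0.253 ] psi -69.4 tilt 0.3 F [-0.4 -0.2 -0.5] w 0.0399
shift cm [-10.02  -1.68  15.35] rows 5 each [-2.   -0.34  3.07] | turn z -0.1 rotvec [ 0.   0.3 -0.1] j6 now 0.70
pommel [array([ 0.4693, -0.3554,  0.013 ]), array([ 0.4708, -0.3518,  0.02  ])]
green [ 0.5268 -0.3132  0.013 ] [ 0.3962 -0.3938  0.013 ] pot rim [ 0.5846 -0.1415  0.073 ]
```

Emit:
arm_command(commands="-2 -0.34 3 0 0 0 4;-2 -0.34 3 0 0 0 4;-2 -0.34 3 0 0 0 4;-2 -0.34 3 0 0 0 4;-2 -0.34 3 0 0 0 4;0 0 0.3 0 0 0 4;0 0 0 0 0 0 4;0 0 0 0 0 0 4")

```text
t: 11.85
tcp_pos: [0.4488, -0.27, 0.2565]
tcp_rot: [0.001, 0.983, 0.182, -0.002]
contact_force: [0.3, -1.2, 0.5]
gripper_width: 0.0398
gripper_force: 0.0
```

Run:
```python
from look import *
go(.4473,-.269,.024,-69.3)
C,im=snap('wrist','w5');grey(C,im,z=.018)
```

```text
t 11.8 grasp [ 0.4482 -0.2706  0.1015] psi -69.1 tilt 0.3 F [ 0.3 -1.2  0.5] w 0.0398
shift cm [ 0.01 -0.19  7.75] rows 2 each [ 0.01 -0.09  3.88] | turn z 0.2 rotvec [0.1 0.3 0.2] j6 now 0.57
[   0    0  148   84 7940] mean [ 0.5219 -0.1163] rect [ 0.5289 -0.1095] [0.0866 0.0535] 89.2
[ 420   44   84   61 3962] mean [ 0.5895 -0.3652] rect [ 0.5889 -0.3643] [0.0379 0.056 ] 20.9
[   0  134   67   48 1406] mean [ 0.4242 -0.0948] rect [ 0.424  -0.0949] [0.0488 0.0174] 82.8
[247 181  23  49 987] mean [ 0.4493 -0.2676] rect [ 0.4489 -0.268 ] [0.0415 0.0174] 20.0
[348 200  38  37 999] mean [ 0.4698 -0.3543] rect [ 0.4689 -0.3543] [0.0356 0.0244] 67.7
[200 240  21  44 391] mean [ 0.386  -0.2481] rect [ 0.3859 -0.2471] [0.0447 0.0115] 8.2
[301 240  21  44 393] mean [ 0.417 -0.329] rect [ 0.4174 -0.3296] [0.0448 0.0109] 34.3
```

Emit:
arm_command(commands="0.1 -0.2 3 0 0 0 4;0 0 2.5 0 0 0 4;0 0 1.3 0 0 0 4;0 0 0.9 0 0 0 4;0 0 0 0 0 0 4;0 0 0 0 0 0 0;0 0 0 0 0 0 0;0 0 0 0 0 0 0;0 0 0 0 0 0 0")

```text
t: 12.65
tcp_pos: [0.4486, -0.2693, 0.1805]
tcp_rot: [0.002, 0.983, 0.181, -0.002]
contact_force: [0.3, 1.8, 7.8]
gripper_width: 0.0167
gripper_force: 50.4
```

```bash
python3 go.py .4485 -.268 .15 -90
```

```text
t 12.7 grasp [ 0.4482 -0.2701  0.0255] psi -69.1 tilt 0.3 F [0.3 1.8 7.8] w 0.0167
shift cm [  0.05  -0.14 -12.46] rows 4 each [ 0.01 -0.04 -3.11] | turn z 20.9 rotvec [ 0.3  0.2 20.9] j6 now 0.57
```

Emit:
arm_command(commands="0 0 -2 0 0 0 0;0 0 -4 0 0 0 0;0 0 -4 0 0 0 0;0 0 -4 0 0 0 0;0 0 -2 0 0 7 0;0 0 0 0 0 7 0;0 0 0 0 0 7 0;0 0 0 0 0 0 0")

```text
t: 13.32
tcp_pos: [0.4484, -0.2683, 0.3397]
tcp_rot: [0.002, 1.0, -0.004, -0.002]
contact_force: [-0.4, 0.5, -0.2]
gripper_width: 0.0169
gripper_force: 49.5
```

```bash
python3 go.py .556 -.061 .185 -90
```

```text
t 13.3 grasp [ 0.4478 -0.269   0.1847] psi -90.5 tilt 0.3 F [-0.4  0.5 -0.2] w 0.0169
shift cm [ 10.63 -20.89  -0.15] rows 6 each [ 1.77 -3.48 -0.03] | turn z -0.5 rotvec [ 0.2  0.2 -0.5] j6 now 0.95
```

Emit:
arm_command(commands="1.7 -3.4 0 0 0 0 0;1.7 -3.4 0 0 0 0 0;1.7 -3.4 0 0 0 0 0;1.7 -3.4 0 0 0 0 0;1.7 -3.4 0 0 0 0 0;1.7 -3.4 0 0 0 0 0;0.4 -0.5 0 0 0 0 0;0 0 0 0 0 0 0;0 0 0 0 0 0 0")

```text
t: 14.07
tcp_pos: [0.5547, -0.0594, 0.3368]
tcp_rot: [0.002, 1.0, 0.001, -0.003]
contact_force: [0.1, -0.2, -1.0]
gripper_width: 0.0166
gripper_force: 55.0
```

```bash
python3 -c "
from look import *
go(.556,-.061,.085,-90);snap('scene','s2');C,im=snap('side','sd2')
a=cv2.imread('pics/s2.png')[150:260,190:330];b=cv2.imread('pics/sd2.png')[130:270,160:310]
A=cv2.resize(a,(400,314));B=cv2.resize(b,(336,314));cv2.imwrite('pics/c2.png',np.hstack([A,B]))"
```

```text
t 14.1 grasp [ 0.5537 -0.0599  0.1818] psi -89.9 tilt 0.4 F [ 0.1 -0.2 -1. ] w 0.0166
shift cm [0.3  0.08 9.68] rows 3 each [0.1  0.03 3.23] | turn z 0.1 rotvec [0.2 0.4 0.1] j6 now 1.37
```

View pics/c2.png

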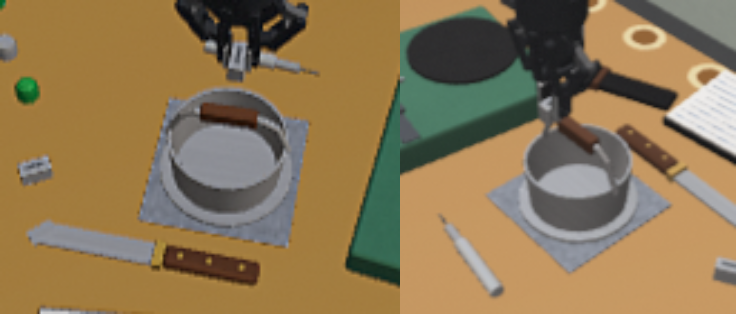

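Emit:
arm_command(commands="0.2 0 3 0 0 0 0;0 0 3 0 0 0 0;0 0 2 0 0 0 0;0 0 1.5 0 0 0 0;0 0 0 0 0 0 3.8;0 0 0 0 0 0 3.8;0 0 -2 0 0 0 3.8;0 0 -4 0 0 0 3.8;0 0 -4 0 0 0 3.8")

```text
t: 14.92
tcp_pos: [0.5562, -0.0602, 0.3437]
tcp_rot: [0.001, 1.0, -0.002, -0.004]
contact_force: [1.1, 0.0, -0.1]
gripper_width: 0.0381
gripper_force: 0.0
```

```bash
python3 go.py .469 -.3545 .185 -90
```

```text
t 14.9 grasp [ 0.5551 -0.0606  0.1887] psi -90.2 tilt 0.4 F [ 1.1  0.  -0.1] w 0.0381
shift cm [-8.51 29.42  0.51] rows 8 each [-1.06  3.68  0.06] | turn z -0.2 rotvec [ 0.1  0.4 -0.2] j6 now 1.38
```

Emit:
arm_command(commands="-1.1 3.7 0 0 0 0 4.8;-1.1 3.7 0 0 0 0 4.8;-1.1 3.7 0 0 0 0 4.8;-1.1 3.7 0 0 0 0 4.8;-1.1 3.7 0 0 0 0 4.8;-1.1 3.7 0 0 0 0 4.8;-1.1 3.7 0 0 0 0 4.8;-1 3.5 0 0 0 0 4.8")

```text
t: 15.58
tcp_pos: [0.468, -0.3561, 0.3464]
tcp_rot: [0.003, 1.0, -0.002, -0.001]
contact_force: [0.7, 0.2, 0.6]
gripper_width: 0.0478
gripper_force: 0.0
```

Emit:
arm_command(commands="0 0 0 0 0 -6.5 4.8;0 0 1 0 0 -6.5 4.8;0 0 1.5 0 0 -6.5 4.8;0 0 1.5 0 0 -6.5 4.8;0 0 1.5 0 0 -6.5 4.8;0 0 1.5 0 0 -6.5 4.8;0 0 1.5 0 0 -6 4.8;0 0 0 0 0 0 4.8;0 0 0 0 0 0 4.8")

```text
t: 16.33
tcp_pos: [0.4684, -0.354, 0.2596]
tcp_rot: [0.0, 0.925, 0.38, -0.003]
contact_force: [0.0, 0.1, 0.7]
gripper_width: 0.0476
gripper_force: 0.0
```

Run:
```python
from look import *
go(.469,-.3545,.024,-45)
C,im=snap('wrist','w6');grey(C,im,z=.016)
print(proj(C,[.469,-.3545,.013]))
```

```text
t 16.3 grasp [ 0.4676 -0.3545  0.1046] psi -45.4 tilt 0.4 F [0.  0.1 0.7] w 0.0476
shift cm [0.15 0.11 8.06] rows 2 each [0.07 0.05 4.03] | turn z -0.4 rotvec [-0.1  0.3 -0.4] j6 now 0.06
[ 356   75   68   57 3020] mean [ 0.5902 -0.3647] rect [ 0.5889 -0.3654] [0.0389 0.0484] 50.0
[249 188  31  35 857] mean [ 0.4691 -0.3563] rect [ 0.4691 -0.3563] [0.03   0.0247] 44.7
[191 241  23  45 431] mean [ 0.3916 -0.3555] rect [ 0.3913 -0.3549] [0.048  0.0115] 28.5
[309 240  23  46 430] mean [ 0.4655 -0.4294] rect [ 0.4659 -0.4299] [0.0486 0.0119] 60.2
[262.3114 202.6965]
```

View pics/w6.png

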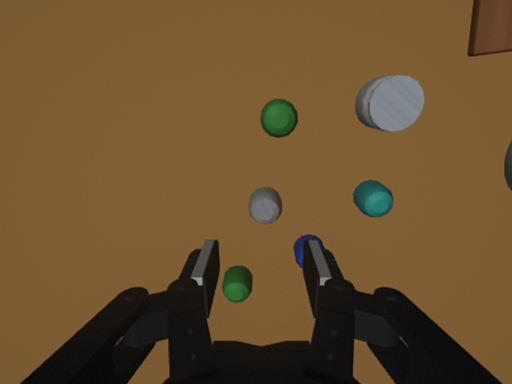

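Emit:
arm_command(commands="0.05 0.15 3 0 0 0 4.8;0 0 2.5 0 0 0 4.8;0 0 1.5 0 0 0 4.8;0 0 1 0 0 0 4.8;0 0 0 0 0 0 4.8;0 0 0 0 0 0 0;0 0 0 0 0 0 0;0 0 0 0 0 0 0;0 0 0 0 0 0 0")

```text
t: 17.13
tcp_pos: [0.4705, -0.3552, 0.1808]
tcp_rot: [0.002, 0.924, 0.381, -0.002]
contact_force: [-1.6, 0.3, 7.9]
gripper_width: 0.0253
gripper_force: 49.8
```

Emit:
arm_command(commands="0 0 -2 0 0 0 0;0 0 -4 0 0 0 0;0 0 -4 0 0 0 0;0 0 -4 0 0 0 0;0 0 -2 0 0 0 0;0 0 0 0 0 0 0")

```text
t: 17.63
tcp_pos: [0.4722, -0.3553, 0.347]
tcp_rot: [0.006, 0.924, 0.381, -0.0]
contact_force: [0.3, -0.6, 0.3]
gripper_width: 0.0253
gripper_force: 49.4
```

```bash
python3 go.py .557 -.061 .185 -90
```

```text
t 17.6 grasp [ 0.4728 -0.357   0.192 ] psi -45.2 tilt 0.7 F [ 0.3 -0.6  0.3] w 0.0253
shift cm [ 26.85 -15.05   0.4 ] rows 8 each [ 3.36 -1.88  0.05] | turn z 44.8 rotvec [ 0.7  0.  44.8] j6 now 0.06
```

Emit:
arm_command(commands="3.5 -1.2 0 0 0 0 0;3.5 -1.2 0 0 0 0 0;3.5 -1.2 0 0 0 0 0;3.5 -1.2 0 0 0 0 0;3.5 -1.2 0 0 0 0 0;3.5 -1.2 0 0 0 0 0;3.5 -1.2 0 0 0 0 0;3.5 -1.2 0 0 0 0 0;3.1 -1.2 0 0 0 0 0")

```text
t: 18.38
tcp_pos: [0.6154, -0.0559, 0.3367]
tcp_rot: [0.0, 0.924, 0.382, -0.003]
contact_force: [-0.5, -0.6, -0.1]
gripper_width: 0.0252
gripper_force: 49.4
```

Emit:
arm_command(commands="0 0 0 0 0 6.5 0;0 0 0 0 0 6.5 0;0 0 0 0 0 6.5 0;0 0 0 0 0 6.5 0;0 0 0 0 0 6.5 0;0 0 0 0 0 6.5 0;0 0 0 0 0 5.8 0;0 0 0 0 0 0 0;0 0 0 0 0 0 0")

```text
t: 19.13
tcp_pos: [0.6147, -0.0581, 0.3366]
tcp_rot: [0.001, 1.0, 0.002, -0.003]
contact_force: [1.1, -0.3, -0.2]
gripper_width: 0.0254
gripper_force: 49.4
```

```bash
python3 go.py .619 -.061 .085 -90
```

```text
t 19.1 grasp [ 0.6138 -0.0585  0.1816] psi -89.8 tilt 0.4 F [ 1.1 -0.3 -0.2] w 0.0254
shift cm [0.57 0.23 9.66] rows 3 each [0.19 0.08 3.22] | turn z 0.2 rotvec [0.2 0.3 0.2] j6 now 1.39
```

Emit:
arm_command(commands="0.5 0.2 0 0 0 0 0;0 0 3 0 0 0 0;0 0 3 0 0 0 0;0 0 2 0 0 0 0;0 0 1.5 0 0 0 0;0 0 0 0 0 0 4.2;0 0 0 0 0 0 4.2;0 0 -2 0 0 0 4.2;0 0 -4 0 0 0 4.2;0 0 -4 0 0 0 4.2")

```text
t: 19.97
tcp_pos: [0.6196, -0.0601, 0.3433]
tcp_rot: [0.001, 1.0, 0.001, -0.004]
contact_force: [0.1, -1.2, 1.7]
gripper_width: 0.042
gripper_force: 0.0
```

```bash
python3 go.py .635 -.276 .185 -150.6; python3 go.py .635 -.276 .185 29.4
```

```text
t 20.0 grasp [ 0.6185 -0.0605  0.1883] psi -89.9 tilt 0.4 F [ 0.1 -1.2  1.7] w 0.0420
shift cm [ 1.61 21.56  0.37] rows 6 each [0.27 3.59 0.06] | turn z 60.7 rotvec [ 0.3  0.3 60.7] j6 now 1.39
t 20.0 grasp [ 0.6185 -0.0605  0.1883] psi -89.9 tilt 0.4 F [ 0.1 -1.2  1.7] w 0.0420
shift cm [ 1.61 21.56  0.37] rows 6 each [0.27 3.59 0.06] | turn z -119.3 rotvec [  -0.3    0.4 -119.3] j6 now 1.39
```

Emit:
arm_command(commands="0.27 3.6 0 0 0 0 4;0.27 3.6 0 0 0 0 4;0.27 3.6 0 0 0 0 4;0.27 3.6 0 0 0 0 4;0.27 3.6 0 0 0 0 4;0.27 3.6 0 0 0 0 4")

```text
t: 20.47
tcp_pos: [0.6367, -0.278, 0.3454]
tcp_rot: [0.002, 1.0, 0.001, -0.001]
contact_force: [0.2, 0.5, 0.1]
gripper_width: 0.0399
gripper_force: 0.0
```

Emit:
arm_command(commands="0 0 0 0 0 6.8 4;0 0 0 0 0 6.8 4;0 0 1 0 0 6.8 4;0 0 1 0 0 6.8 4;0 0 1 0 0 6.8 4;0 0 1 0 0 6.8 4;0 0 2 0 0 6.8 4;0 0 2 0 0 6.8 4;0 0 0.5 0 0 6.3 4;0 0 0 0 0 0 4")

```text
t: 21.3
tcp_pos: [0.6356, -0.2763, 0.2569]
tcp_rot: [0.003, 0.862, -0.507, -0.002]
contact_force: [-1.0, -0.4, 0.5]
gripper_width: 0.04
gripper_force: 0.0
```

Run:
```python
from look import *
go(.635,-.276,.024,-150.6)
C,im=snap('wrist','w7');grey(C,im,z=.018)
Cs,a=snap('scene','s3');Cd,b=snap('side','sd3')
cv2.imwrite('pics/c3.png',cv2.resize(cv2.imread('pics/s3.png')[140:280,150:330],None,fx=4,fy=4,interpolation=2))
```

```text
t 21.3 grasp [ 0.6346 -0.2766  0.1019] psi -150.9 tilt 0.4 F [-1.  -0.4  0.5] w 0.0400
shift cm [-0.02 -0.12  7.79] rows 2 each [-0.01 -0.06  3.89] | turn z -0.3 rotvec [ 0.4  0.1 -0.3] j6 now 2.15
[ 342  118   64   54 2538] mean [ 0.5837 -0.3627] rect [ 0.5838 -0.363 ] [0.0402 0.0451] 79.0
[248 191  22  42 804] mean [ 0.6339 -0.274 ] rect [ 0.6337 -0.2733] [0.0169 0.036 ] 29.6
[200 275  13   9  69] mean [ 0.6422 -0.1966] rect [ 0.6431 -0.1951] [0.0104 0.0084] 28.8
[310 275  12   9  65] mean [ 0.5604 -0.2417] rect [ 0.5587 -0.2415] [0.0097 0.0084] 28.8
[214 317  59  29 518] mean [ 0.5885 -0.1559] rect [ 0.5873 -0.155 ] [0.0119 0.0631] 89.2
[216 333  22   8 106] mean [ 0.5993 -0.1431] rect [ 0.598  -0.1453] [0.0201 0.0086] 28.7
[134 338  41  46 252] mean [ 0.6462 -0.0891] rect [ 0.6453 -0.0819] [0.0756 0.01  ] 84.2
```

View pics/c3.png

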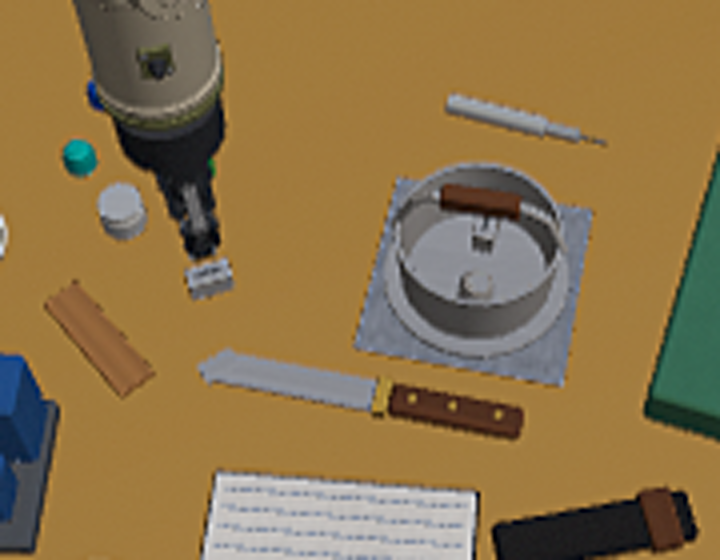

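Emit:
arm_command(commands="-0.2 -0.05 3 0 0 0 4;0 0 2.5 0 0 0 4;0 0 1.3 0 0 0 4;0 0 0.9 0 0 0 4;0 0 0 0 0 0 4;0 0 0 0 0 0 0;0 0 0 0 0 0 0;0 0 0 0 0 0 0;0 0 0 0 0 0 0")

```text
t: 22.2
tcp_pos: [0.6357, -0.275, 0.1826]
tcp_rot: [0.003, 0.863, -0.505, -0.0]
contact_force: [0.1, -0.7, 4.7]
gripper_width: 0.0168
gripper_force: 51.9
```

Emit:
arm_command(commands="0 0 -2 0 0 0 0;0 0 -4 0 0 0 0;0 0 -4 0 0 0 0;0 0 -4 0 0 -6.8 0;0 0 -2 0 0 -6.8 0;0 0 0 0 0 -6.8 0;0 0 0 0 0 -6.8 0;0 0 0 0 0 -6.8 0;0 0 0 0 0 -6.8 0;0 0 0 0 0 -6.8 0")

```text
t: 23.03
tcp_pos: [0.6357, -0.274, 0.341]
tcp_rot: [0.002, 0.994, -0.111, -0.002]
contact_force: [-0.3, 0.1, -1.0]
gripper_width: 0.0167
gripper_force: 51.2
```

Emit:
arm_command(commands="0 0 0 0 0 -6.8 0;0 0 0 0 0 -6.3 0;0 0 0 0 0 0 0")

```text
t: 23.28
tcp_pos: [0.6357, -0.274, 0.3409]
tcp_rot: [0.002, 1.0, 0.003, -0.003]
contact_force: [-0.1, 1.1, -1.2]
gripper_width: 0.0164
gripper_force: 51.2
```

```bash
python3 go.py .619 -.061 .185 -90;python3 go.py .555 -.061 .185 -90
```

```text
t 23.3 grasp [ 0.6349 -0.2745  0.1859] psi -89.6 tilt 0.3 F [-0.1  1.1 -1.2] w 0.0164
shift cm [ -1.46 -21.36   0.03] rows 6 each [-0.24 -3.56  0.01] | turn z 0.4 rotvec [0.2 0.3 0.4] j6 now 1.09
t 23.3 grasp [ 0.6349 -0.2745  0.1859] psi -89.6 tilt 0.3 F [-0.1  1.1 -1.2] w 0.0164
shift cm [ -7.86 -21.4    0.06] rows 6 each [-1.31 -3.57  0.01] | turn z 0.4 rotvec [0.2 0.3 0.4] j6 now 1.09
```

Emit:
arm_command(commands="-1.2 -3.3 0 0 0 0 0;-1.2 -3.3 0 0 0 0 0;-1.2 -3.3 0 0 0 0 0;-1.2 -3.3 0 0 0 0 0;-1.2 -3.3 0 0 0 0 0;-1.2 -3.3 0 0 0 0 0;-0.6 -1.6 0 0 0 0 0;0 0 0 0 0 0 0;0 0 0 0 0 0 0")

```text
t: 24.03
tcp_pos: [0.5574, -0.0593, 0.3409]
tcp_rot: [0.002, 1.0, -0.0, -0.002]
contact_force: [0.5, -0.6, -0.9]
gripper_width: 0.0167
gripper_force: 51.2
```

```bash
python3 go.py .556 -.061 .088 -90
```

```text
t 24.0 grasp [ 0.5567 -0.0598  0.1859] psi -90.0 tilt 0.3 F [ 0.5 -0.6 -0.9] w 0.0167
shift cm [-0.03  0.09  9.79] rows 3 each [-0.01  0.03  3.26] | turn z -0.0 rotvec [ 0.2  0.3 -0. ] j6 now 1.38
```

Emit:
arm_command(commands="0 0 3 0 0 0 0;0 0 3 0 0 0 0;0 0 2 0 0 0 0;0 0 1.5 0 0 0 0;0 0 0 0 0 0 3.8;0 0 0 0 0 0 3.8;0 0 -2 0 0 0 3.8;0 0 -4 0 0 0 3.8;0 0 -4 0 0 0 3.8;0 0 -3.5 0 0 0 4.8")

```text
t: 24.87
tcp_pos: [0.5582, -0.0607, 0.3851]
tcp_rot: [0.002, 1.0, -0.0, -0.001]
contact_force: [0.0, -0.3, 0.3]
gripper_width: 0.0474
gripper_force: 0.0
```

Emit:
arm_command(commands="3 0 0 0 0 -7 4.8;0 0 0 0 0 -7 4.8;0 0 0 0 0 -7 4.8;0 0 0 0 0 -7 4.8;0 0 0 0 0 -7 4.8;0 0 0 0 0 -7 4.8;0 0 0 0 0 -7 4.8;0 0 0 0 0 -7 4.8;0 0 0 0 0 -7 4.8;0 0 0 0 0 -7 4.8")

```text
t: 25.7
tcp_pos: [0.5883, -0.0607, 0.3828]
tcp_rot: [0.001, 0.818, 0.576, -0.002]
contact_force: [-0.7, -0.2, 0.5]
gripper_width: 0.0484
gripper_force: 0.0
```

Emit:
arm_command(commands="0 0 0 0 0 -7 4.8;0 0 0 0 0 -7 4.8;0 0 0 0 0 -6 4.8;0 0 0 0 0 0 4.8")

```text
t: 26.03
tcp_pos: [0.5883, -0.0607, 0.3826]
tcp_rot: [0.001, 0.706, 0.709, -0.002]
contact_force: [0.2, 0.8, -0.1]
gripper_width: 0.0478
gripper_force: 0.0
```

Run:
```python
from look import *
go(.587,-.061,.113,0)
C,im=snap('wrist','w8');h=cv2.cvtColor(im,cv2.COLOR_RGB2HSV)
m=cv2.inRange(h,(3,90,20),(14,255,125));k,l,s,ce=cv2.connectedComponentsWithStats(m)
for i in range(1,k):
    if s[i,4]>150:
        p=np.argwhere(l==i)[:,::-1]; W=np.array([ray(C,u,v,.119)[:2] for u,v in p],np.float32)
        r=cv2.minAreaRect(W);print(s[i],W.mean(0),r)
Cs,a=snap('scene','s4')
A=cv2.resize(cv2.imread('pics/s4.png')[150:260,150:330],None,fx=4,fy=4,interpolation=2)[:,:];B=cv2.imread('pics/w8.png')
cv2.imwrite('pics/c4.png',np.hstack([A[:384,250:650],B[:,80:460]]))
```

```text
t 26.0 grasp [ 0.588  -0.0612  0.2276] psi 0.3 tilt 0.2 F [ 0.2  0.8 -0.1] w 0.0478
shift cm [ 0.06 -0.07 11.46] rows 3 each [ 0.02 -0.02  3.82] | turn z 0.3 rotvec [-0.1  0.2  0.3] j6 now -0.19
[ 412    0   51   33 1103] [0.7137 0.0801] ((0.7136887311935425, 0.08068764209747314), (0.033699601888656616, 0.017312945798039436), 21.779306411743164)
[ 347  123   32   83 1692] [ 0.6729 -0.0301] ((0.6728664636611938, -0.03225846216082573), (0.07138996571302414, 0.018796220421791077), 88.60132598876953)
[ 251  163   18   68 1089] [ 0.586  -0.0612] ((0.5859286189079285, -0.06176731735467911), (0.06330598145723343, 0.014720871113240719), 89.79205322265625)
[455 299  27  22 362] [ 0.8013 -0.1832] ((0.801445722579956, -0.1831374317407608), (0.026073547080159187, 0.026493696495890617), 13.158063888549805)
```

View pics/c4.png

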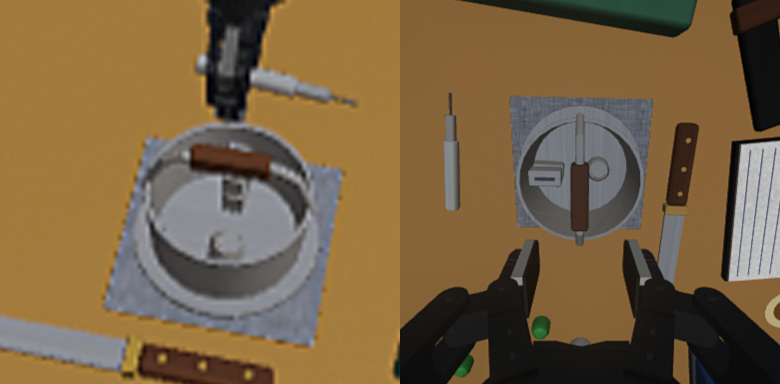

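Emit:
arm_command(commands="0 -0.1 3 0 0 0 4.8;0 0 3 0 0 0 4.8;0 0 2.5 0 0 0 4.8;0 0 1.5 0 0 0 4.8;0 0 1.5 0 0 0 4.8;0 0 0 0 0 0 4.8;0 0 0 0 0 0 4.8", grip_force=110)

```text
t: 26.72
tcp_pos: [0.586, -0.0604, 0.2649]
tcp_rot: [-0.001, 0.708, 0.706, -0.003]
contact_force: [0.3, -0.3, 0.7]
gripper_width: 0.048
gripper_force: 0.0
```

```bash
python3 go.py .5865 -.0615 .112 0
```

```text
t 26.7 grasp [ 0.5849 -0.0608  0.1099] psi -0.1 tilt 0.4 F [ 0.3 -0.3  0.7] w 0.0480
shift cm [-0.07  0.16 -0.21] rows 1 each [-0.07  0.16 -0.21] | turn z -0.1 rotvec [-0.4  0.1 -0.1] j6 now -0.19
```

Emit:
arm_command(commands="0 0.1 0 0 0 0 0;0 0 0 0 0 0 0;0 0 0 0 0 0 0;0 0 0 0 0 0 0;0 0 -1 0 0 0 0;0 0 -2 0 0 0 0;0 0 -3 0 0 0 0;0 0 -3 0 0 0 0;0 0 -3 0 0 0 0;0 0 -1 0 0 0 0")

```text
t: 27.55
tcp_pos: [0.5886, -0.06, 0.4006]
tcp_rot: [0.002, 0.707, 0.707, -0.001]
contact_force: [1.7, 0.2, -4.0]
gripper_width: 0.0145
gripper_force: 108.0
```

```bash
python3 go.py .629 .2452 .245 0
```

```text
t 27.6 grasp [ 0.5887 -0.0606  0.2456] psi 0.0 tilt 0.2 F [ 1.7  0.2 -4. ] w 0.0145
shift cm [30.58  4.06 -0.06] rows 8 each [ 3.82  0.51 -0.01] | turn z 0.0 rotvec [0.  0.2 0. ] j6 now -0.19
```

Emit:
arm_command(commands="2 0.3 0 0 0 0 0;3.4 0.5 0 0 0 0 0;3.5 0.5 0 0 0 0 0;3.5 0.5 0 0 0 0 0;3.5 0.5 0 0 0 0 0;3.5 0.5 0 0 0 0 0;3.5 0.5 0 0 0 0 0;3.5 0.4 0 0 0 0 0;2.5 0.3 0 0 0 0 0;1.6 0 0 0 0 0 0")

```text
t: 28.38
tcp_pos: [0.627, 0.2481, 0.3918]
tcp_rot: [-0.002, 0.706, 0.708, -0.004]
contact_force: [0.3, -0.4, -7.0]
gripper_width: 0.0142
gripper_force: 108.0
```

Emit:
arm_command(commands="0 0 0 0 0 0 0;0 0 0 0 0 0 0")

```text
t: 28.55
tcp_pos: [0.6271, 0.2457, 0.3923]
tcp_rot: [-0.001, 0.706, 0.708, -0.004]
contact_force: [0.0, -1.5, -7.5]
gripper_width: 0.0141
gripper_force: 108.1
```

Run:
```python
from look import *
go(.629,.2452,.166,0)
for n,f in(("scene","s4"),("side","sd3"),("scene","s3")):
    C=cam(n);im=cv2.imread(f"pics/{f}.png");c=proj(C,[.629,.2452,.056]).astype(int)
    m=(im.max(2)<50).astype(np.uint8);k,l,s,ce=cv2.connectedComponentsWithStats(m);i=l[c[1],c[0]]
    p=np.argwhere(l==i)[:,::-1];W=np.array([ray(C,u,v,.056)[:2] for u,v in p],np.float32)
    print(f,i,s[i],W.mean(0),cv2.minEnclosingCircle(W))
C,im=snap('wrist','w9')
```

```text
t 28.6 grasp [0.6259 0.2451 0.2373] psi 0.1 tilt 0.5 F [ 0.  -1.5 -7.5] w 0.0141
shift cm [0.04 0.37 7.13] rows 2 each [0.02 0.18 3.57] | turn z 0.1 rotvec [-0.5  0.2  0.1] j6 now 0.30
s4 110 [ 340  206   54   48 2027] [0.6323 0.243 ] ((0.6297093629837036, 0.2424384355545044), 0.08253345638513565)
sd3 18 [187 149   4   3   6] [0.6328 0.2475] ((0.633056104183197, 0.2459852546453476), 0.0055448515340685844)
s3 111 [ 340  206   54   48 2026] [0.6322 0.243 ] ((0.6292504072189331, 0.24205097556114197), 0.08235529810190201)
```

View pics/w9.png

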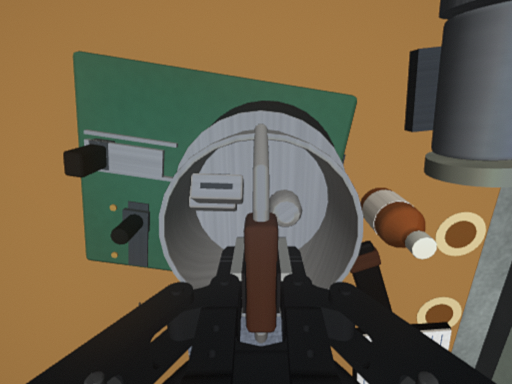

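Emit:
arm_command(commands="-0.1 0.4 1.5 0 0 0 0;0 0 2 0 0 0 0;0 0 1.5 0 0 0 0;0 0 0.8 0 0 0 0;0 0 0.5 0 0 0 0;0 0 0.2 0 0 0 0;0 0 0 0 0 0 0;0 0 0 0 0 0 0")

```text
t: 29.27
tcp_pos: [0.6316, 0.2437, 0.33]
tcp_rot: [-0.001, 0.707, 0.707, -0.002]
contact_force: [-0.2, -0.3, -6.0]
gripper_width: 0.0141
gripper_force: 108.1
```

```bash
python3 go.py .63 .244 .166 0
```

```text
t 29.3 grasp [0.631  0.2434 0.175 ] psi 0.0 tilt 0.3 F [-0.2 -0.3 -6. ] w 0.0141
shift cm [ 0.06 -0.1   0.9 ] rows 1 each [ 0.06 -0.1   0.9 ] | turn z 0.0 rotvec [-0.2  0.1  0. ] j6 now 0.29
```

Emit:
arm_command(commands="0 -0.1 0.3 0 0 0 0;0 0 0.2 0 0 0 0;0 0 0.2 0 0 0 0;0 0 0 0 0 0 0;0 0 0 0 0 0 0")

```text
t: 29.68
tcp_pos: [0.63, 0.2439, 0.3217]
tcp_rot: [-0.001, 0.707, 0.707, -0.003]
contact_force: [0.3, -0.3, -6.9]
gripper_width: 0.0138
gripper_force: 108.1
```

Emit:
arm_command(commands="0 0 0.2 0 0 0 0;0 0 0 0 0 0 0")

```text
t: 29.85
tcp_pos: [0.6302, 0.244, 0.3202]
tcp_rot: [-0.001, 0.707, 0.707, -0.003]
contact_force: [0.4, 0.5, -3.9]
gripper_width: 0.0141
gripper_force: 108.3
```

```bash
python3 go.py .63 .244 .166 0
```

```text
t 29.9 grasp [0.6294 0.2436 0.1652] psi 0.1 tilt 0.3 F [ 0.4  0.5 -3.9] w 0.0141
shift cm [ 0.04  0.06 -0.08] rows 1 each [ 0.04  0.06 -0.08] | turn z 0.1 rotvec [-0.3  0.1  0.1] j6 now 0.29
```

Emit:
arm_command(commands="0 0 0.2 0 0 0 0;0 0 0 0 0 0 0;0 0 0 0 0 0 4.8;0 0 0 0 0 0 4.8;0 0 0 0 0 0 4.8;0 0 -3 0 0 0 4.8;0 0 -4 0 0 0 4.8;0 0 -3 0 0 0 4.8;0 0 -1 0 0 0 4.8", grip_force=40)

```text
t: 30.6
tcp_pos: [0.6316, 0.2444, 0.4354]
tcp_rot: [0.001, 0.707, 0.707, 0.001]
contact_force: [2.1, 0.7, 1.4]
gripper_width: 0.0479
gripper_force: 0.0
```

Run:
```python
from look import *
C,im=snap('wrist','w10');h=cv2.cvtColor(im,cv2.COLOR_RGB2HSV)
m=cv2.inRange(h,(3,90,20),(14,255,125));k,l,s,ce=cv2.connectedComponentsWithStats(m)
for i in range(1,k):
    if s[i,4]>500:
        p=np.argwhere(l==i)[:,::-1]; W=np.array([ray(C,u,v,.172)[:2] for u,v in p],np.float32)
        r=cv2.minAreaRect(W);print(s[i],W.mean(0),r)
go(.450,.2710,.2763,-8)
```

```text
[ 248  165   18   67 1052] [0.6284 0.2434] ((0.6285516023635864, 0.2429487258195877), (0.014610419049859047, 0.062396638095378876), 0.11509332805871964)
[356 190  43  40 812] [0.7327 0.2331] ((0.7358593940734863, 0.23379282653331757), (0.03478273004293442, 0.03854496404528618), 50.496849060058594)
[297 300  17  44 519] [0.679  0.1059] ((0.6798794269561768, 0.10555773973464966), (0.056677162647247314, 0.016123004257678986), 88.76036071777344)
t 30.6 grasp [0.6324 0.2445 0.2807] psi 0.1 tilt 0.3 F [-0.1  0.5  1.3] w 0.0477
shift cm [  2.67 -18.24   0.35] rows 5 each [ 0.53 -3.65  0.07] | turn z 8.1 rotvec [ 0.3 -0.   8.1] j6 now 0.29
```

View pics/w10.png

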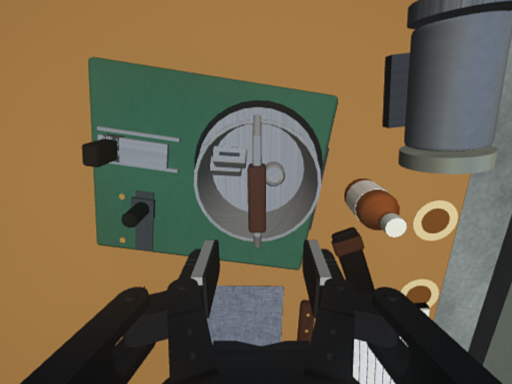

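Emit:
arm_command(commands="0.53 -3.65 0 0 0 0 5;0.53 -3.65 0 0 0 0 5;0.53 -3.65 0 0 0 0 5;0.53 -3.65 0 0 0 0 5;0.53 -3.65 0 0 0 0 5;0 0 0 0 0 4.1 5;0 0 0 0 0 4 5;0 0 0 0 0 0 5")

```text
t: 31.32
tcp_pos: [0.4475, 0.2707, 0.4282]
tcp_rot: [-0.001, 0.756, 0.655, -0.003]
contact_force: [-0.3, 0.9, 0.3]
gripper_width: 0.0499
gripper_force: 0.0
```

Run:
```python
from look import *
go(.450,.2710,.1,-8)
C,im=snap('wrist','w11')
for z in(.1,.11):
  for q in((.449,.269),(.4508,.2718)): print(z,proj(C,[*q,z]))
m=(im.max(2)<35).astype(np.uint8);k,l,s,ce=cv2.connectedComponentsWithStats(m)
for i in range(1,k):
    if s[i,4]>100: print(s[i],ce[i])
```

```text
t 31.3 grasp [0.4465 0.2702 0.2732] psi -8.2 tilt 0.4 F [-0.3  0.9  0.3] w 0.0499
shift cm [ 0.19  0.42 17.31] rows 5 each [0.04 0.08 3.46] | turn z -0.2 rotvec [-0.3  0.2 -0.2] j6 now 0.59
0.1 [264.3065 178.0323]
0.1 [265.5714 175.39  ]
0.11 [264.3697 180.611 ]
0.11 [265.6747 177.8938]
[ 344  100  121  120 1119] [385.8999 132.5916]
[260 161  15  29 421] [266.9287 175.1758]
[455 166  18  69 809] [462.8331 198.9197]
[285 219  18  26 357] [293.0336 231.4314]
[   19   238   493   146 31263] [276.083  335.7315]
```

Emit:
arm_command(commands="0.15 0.45 3 0 0 0 5;0 0 3.5 0 0 0 5;0 0 3.5 0 0 0 5;0 0 3.5 0 0 0 5;0 0 2 0 0 0 5;0 0 1.5 0 0 0 5;0 0 0 0 0 0 5;0 0 0 0 0 0 0;0 0 0 0 0 0 0;0 0 0 0 0 0 0")

```text
t: 32.2
tcp_pos: [0.4529, 0.2712, 0.2607]
tcp_rot: [-0.0, 0.755, 0.656, -0.002]
contact_force: [-0.0, -1.4, -3.9]
gripper_width: 0.0172
gripper_force: 40.7
```

```bash
python3 go.py .4953 .2646 .1 -8
```

```text
t 32.2 grasp [0.4524 0.2709 0.1057] psi -8.0 tilt 0.2 F [-0.  -1.4 -3.9] w 0.0172
shift cm [-0.03  4.34  0.56] rows 2 each [-0.01  2.17  0.28] | turn z -0.0 rotvec [-0.2  0.1 -0. ] j6 now 0.58
```

Emit:
arm_command(commands="0 1 0 0 0 0 0;0 1 0 0 0 0 0;0 1 0 0 0 0 0;0 0.8 0 0 0 0 0;0 0.4 0 0 0 0 0;0 0.3 0 0 0 0 0;0 0 0 0 0 0 0;0 0 0 0 0 0 0")

```text
t: 32.87
tcp_pos: [0.4972, 0.2648, 0.2606]
tcp_rot: [-0.001, 0.755, 0.656, -0.003]
contact_force: [-7.3, -1.8, 12.8]
gripper_width: 0.0174
gripper_force: 43.0
```

```bash
python3 go.py .4968 .2646 .1 -8
```

```text
t 32.9 grasp [0.4964 0.2645 0.1056] psi -8.1 tilt 0.3 F [-7.3 -1.8 12.8] w 0.0174
shift cm [0.02 0.04 0.56] rows 1 each [0.02 0.04 0.56] | turn z -0.1 rotvec [-0.3  0.2 -0.1] j6 now 0.54
```

Moved 44.5 mm; force rising. Push slightly more to confirm the stop.

Emit:
arm_command(commands="0 0.3 0 0 0 0 0;0 0.2 0 0 0 0 0;0 0 0 0 0 0 0;0 0 0 0 0 0 0")

```text
t: 33.2
tcp_pos: [0.4992, 0.2648, 0.2604]
tcp_rot: [-0.004, 0.755, 0.656, -0.006]
contact_force: [-31.9, -1.1, 29.4]
gripper_width: 0.0172
gripper_force: 45.4
```

```bash
python3 go.py .4968 .2646 .1 -8
```

```text
t 33.2 grasp [0.497  0.2644 0.1054] psi -8.0 tilt 0.8 F [-31.9  -1.1  29.4] w 0.0172
shift cm [ 0.02 -0.02  0.54] rows 1 each [ 0.02 -0.02  0.54] | turn z 0.0 rotvec [-0.8  0.2  0. ] j6 now 0.53
```

Emit:
arm_command(commands="0 -0.4 0 0 0 0 0;0 0 0 0 0 0 5;0 0 0 0 0 0 5;0 0 -3 0 0 0 5;0 0 -4 0 0 0 5;0 0 -4 0 0 0 5;0 0 -4 0 0 0 5;0 0 0 0 0 0 5")

```text
t: 33.87
tcp_pos: [0.5006, 0.2654, 0.4194]
tcp_rot: [0.002, 0.755, 0.656, 0.004]
contact_force: [1.3, 0.5, 1.8]
gripper_width: 0.05
gripper_force: 0.0
```

Run:
```python
from look import *
go(.474,.188,.25,-8)
C,im=snap('wrist','w12')
m=(im.max(2)<35).astype(np.uint8);k,l,s,ce=cv2.connectedComponentsWithStats(m)
for i in range(1,k):
    if s[i,4]>60: print(s[i],ce[i],ray(C,*ce[i],.083),ray(C,*ce[i],.1))
cs=cam('scene');cd=cam('side');_,a=snap('scene','s5');_,b=snap('side','sd5')
for C,im,n in((cs,a,'scene'),(cd,b,'side')):
    u=proj(C,[.473,.187,.085]).astype(int);m=(im.max(2)<30).astype(np.uint8);k,l,s,ce=cv2.connectedComponentsWithStats(m)
    print(n,u)
    for i in range(1,k):
        if s[i,4]>15 and np.hypot(*(ce[i]-u))<30: print(s[i],ce[i])
```

```text
t 33.9 grasp [0.502  0.2659 0.2644] psi -8.1 tilt 0.5 F [1.3 0.5 1.8] w 0.0500
shift cm [-8.11 -1.69  1.39] rows 3 each [-2.7  -0.56  0.46] | turn z -0.1 rotvec [ 0.5 -0.2 -0.1] j6 now 0.54
[481  37  12  76 818] [486.1381  74.0452] [0.7451 0.3398 0.083 ] [0.7322 0.3403 0.1   ]
[300 105 121  57 818] [353.3081 121.3044] [0.6094 0.3121 0.083 ] [0.604  0.3141 0.1   ]
[247 167  16  30 461] [254.551  181.8004] [0.4952 0.2606 0.083 ] [0.4961 0.2655 0.1   ]
[397 174   9  70 518] [401.0656 207.305 ] [0.6621 0.2048 0.083 ] [0.6538 0.2128 0.1   ]
[301 190  28  36  73] [309.9452 205.9041] [0.5554 0.2221 0.083 ] [0.553  0.2291 0.1   ]
[431 221  29  30 325] [443.6308 231.4892] [0.7144 0.1651 0.083 ] [0.7032 0.1753 0.1   ]
[239 225  16  28 379] [246.6623 238.6148] [0.4749 0.1904 0.083 ] [0.477  0.1992 0.1   ]
[    3   241   509   143 31412] [271.1154 336.3096] [0.4848 0.0341 0.083 ] [0.4864 0.0516 0.1   ]
scene [352 178]
[349 175   8  11  58] [352.1034 179.7586]
[372 181  10  12  83] [376.5663 186.5663]
side [154 171]
[144 152   7  11  57] [147.1228 156.6316]
[152 169   6  10  46] [154.5217 173.6087]
```

Emit:
arm_command(commands="-2.55 -0.53 0 0.5 0 0 5;-2.55 -0.53 0 0 0 0 5;-2.55 -0.53 0 0 0 0 5;0 0 3.5 0 0 0 5;0 0 3.5 0 0 0 5;0 0 3 0 0 0 5;0 0 3 0 0 0 5;0 0 2 0 0 0 5;0 0 1.7 0 0 0 5;0 0 0 0 0 0 5")

```text
t: 34.85
tcp_pos: [0.4666, 0.19, 0.2357]
tcp_rot: [-0.006, 0.755, 0.656, -0.011]
contact_force: [-1.3, 0.5, -1.3]
gripper_width: 0.05
gripper_force: 0.0
```

Run:
```python
from look import *
go(.475,.189,.095,-8)
C,im=snap('wrist','w13')
m=(im.max(2)<35).astype(np.uint8);k,l,s,ce=cv2.connectedComponentsWithStats(m)
for i in range(1,k):
    if s[i,4]>150: print(s[i],ce[i])
print(proj(C,[.475,.189,.089]),tri(cam('scene'),(352.1,179.8),cam('side'),(154.5,173.6)))
```

```text
t 34.9 grasp [0.4629 0.1893 0.0808] psi -8.1 tilt 1.4 F [-1.3  0.5 -1.3] w 0.0500
shift cm [ 0.13  1.17 -1.45] rows 1 each [ 0.13  1.17 -1.45] | turn z -0.1 rotvec [-1.3  0.5 -0.1] j6 now 0.42
[ 417    0   69   75 1591] [448.1332  35.2357]
[ 291   78   68   76 4549] [324.2853 114.4021]
[ 406  145  106  108 1381] [434.105  194.8573]
[ 265  232   57   84 3155] [290.058  270.6434]
[201 241  17  75 631] [209.5119 274.9097]
[   20   266   482   118 23994] [267.997  346.2389]
[285.8934 276.3707] (array([0.4731, 0.1882, 0.0777]), [np.float64(0.000606813468635708), np.float64(0.0006068134686358653)])
```

Emit:
arm_command(commands="0 0 -1 0 0 0 5;0 0 0 -1.3 0.4 0 5;0 0.6 0 0 0 0 5;0 0 0 0 0 0 5")

```text
t: 35.23
tcp_pos: [0.477, 0.1904, 0.2542]
tcp_rot: [0.003, 0.755, 0.656, 0.006]
contact_force: [-0.6, 0.2, 0.5]
gripper_width: 0.0501
gripper_force: 0.0
```

```bash
python3 go.py .4735 .1885 .095 -8
```

```text
t 35.2 grasp [0.4791 0.1909 0.0992] psi -8.0 tilt 0.8 F [-0.6  0.2  0.5] w 0.0501
shift cm [-0.32 -0.53  0.42] rows 1 each [-0.32 -0.53  0.42] | turn z -0.0 rotvec [ 0.7 -0.3 -0. ] j6 now 0.42
```

Emit:
arm_command(commands="0 0 0 0 0 0 5;0 0 0 0 0 0 5;0 0 0 0 0 0 5")

```text
t: 35.48
tcp_pos: [0.4756, 0.1902, 0.2522]
tcp_rot: [0.002, 0.755, 0.656, 0.004]
contact_force: [0.5, 0.4, -0.1]
gripper_width: 0.0499
gripper_force: 0.0
```

```bash
python3 go.py .4735 .1885 .095 -8
```

```text
t 35.5 grasp [0.477  0.1906 0.0973] psi -8.1 tilt 0.5 F [ 0.5  0.4 -0.1] w 0.0499
shift cm [-0.26 -0.32  0.22] rows 1 each [-0.26 -0.32  0.22] | turn z -0.1 rotvec [ 0.5 -0.2 -0.1] j6 now 0.42
```

Grip and push along −y (tool −x) 5 cm.

Emit:
arm_command(commands="-0.2 -0.25 0 0 0 0 0;0 0 0 0 0 0 0;0 0 0 0 0 0 0;0 0 0 0 0 0 0;-1 0 0 0 0 0 0;-1 0 0 0 0 0 0;-1 0 0 0 0 0 0;-1 0 0 0 0 0 0;-0.5 0 0 0 0 0 0;0 0 0 0 0 0 0", grip_force=60)

```text
t: 36.32
tcp_pos: [0.4665, 0.1426, 0.2522]
tcp_rot: [0.003, 0.755, 0.655, 0.004]
contact_force: [0.9, -1.7, 3.8]
gripper_width: 0.0179
gripper_force: 60.2
```

```bash
python3 go.py .4670 .139 .095 -8
```

```text
t 36.3 grasp [0.4679 0.1428 0.0973] psi -8.1 tilt 0.5 F [ 0.9 -1.7  3.8] w 0.0179
shift cm [-0.39 -0.04  0.22] rows 1 each [-0.39 -0.04  0.22] | turn z -0.1 rotvec [ 0.5 -0.2 -0.1] j6 now 0.33
```

Emit:
arm_command(commands="-0.3 0 0 0 0 0 0;-0.3 0 0 0 0 0 0;-0.3 0 0 0 0 0 0;0 0 0 0 0 0 0;0 0 0 0 0 0 0")

```text
t: 36.73
tcp_pos: [0.4656, 0.1382, 0.2523]
tcp_rot: [-0.0, 0.755, 0.656, 0.008]
contact_force: [6.2, 23.9, -4.0]
gripper_width: 0.0181
gripper_force: 59.4
```

```bash
python3 go.py .4670 .139 .095 -8
```

```text
t 36.7 grasp [0.4674 0.1398 0.0973] psi -8.0 tilt 0.9 F [ 6.2 23.9 -4. ] w 0.0181
shift cm [-0.09 -0.03  0.23] rows 1 each [-0.09 -0.03  0.23] | turn z -0.0 rotvec [ 0.6 -0.7 -0. ] j6 now 0.32
```

Emit:
arm_command(commands="0.2 0 0 0 0 0 0;0 0 0 0 0 0 5;0 0 0 0 0 0 5;0 0 -3 0 0 0 5;0 0 -4 0 0 0 5;0 0 -4 0 0 0 5;0 0 -4 0 0 0 5;0 0 0 0 0 0 5;0 0 0 0 0 0 5")

```text
t: 37.48
tcp_pos: [0.4648, 0.1367, 0.4049]
tcp_rot: [0.004, 0.755, 0.656, 0.006]
contact_force: [-0.1, -0.1, -0.6]
gripper_width: 0.05
gripper_force: 0.0
```

Run:
```python
from look import *
go(.5,.2,.25,-8)
r={}
for n in('scene','side'):
    C,im=snap(n,n+'6');m=(im.max(2)<30).astype(np.uint8);k,l,s,ce=cv2.connectedComponentsWithStats(m)
    for nm,p in(('power',[.4675,.1395,.083]),('lock',[.4965,.2645,.085])):
        u=proj(C,p)
        for i in range(1,k):
            if 15<s[i,4]<150 and np.hypot(*(ce[i]-u))<12: print(n,nm,s[i],ce[i],u);r[n,nm]=ce[i]
for nm in('power','lock'):
    try: print(nm,tri(cam('scene'),r['scene',nm],cam('side'),r['side',nm]))
    except KeyError: pass
C,im=snap('wrist','w14');m=(im.max(2)<35).astype(np.uint8);k,l,s,ce=cv2.connectedComponentsWithStats(m)
for i in range(1,k):
    if s[i,4]>100: print(s[i],ray(C,*ce[i],.083),ray(C,*ce[i],.1))
h=cv2.cvtColor(im,cv2.COLOR_RGB2HSV);m=cv2.inRange(h,(3,90,20),(14,255,125));k,l,s,ce=cv2.connectedComponentsWithStats(m)
for i in range(1,k):
    if s[i,4]>500:
        p=np.argwhere(l==i)[:,::-1]; W=np.array([ray(C,u,v,.172)[:2] for u,v in p],np.float32);print('brown',W.mean(0),cv2.minAreaRect(W))
```

```text
t 37.5 grasp [0.467  0.1371 0.2499] psi -8.1 tilt 0.8 F [-0.1 -0.1 -0.6] w 0.0500
shift cm [6.69 2.39 0.05] rows 2 each [3.34 1.19 0.03] | turn z -0.1 rotvec [ 0.8 -0.3 -0.1] j6 now 0.32
scene power [334 171   8  11  57] [337.2982 175.8596] [337.216  175.3116]
scene lock [372 181  10  12  84] [376.5833 186.5476] [376.4785 188.1496]
side power [158 178   7  10  50] [161.3 182.6] [161.3282 180.8524]
side lock [144 151   7  12  57] [147.1754 156.614 ] [147.4226 156.9011]
power (array([0.466 , 0.1401, 0.0774]), [np.float64(0.0007271410504920948), np.float64(0.0007271410504920968)])
lock (array([0.4942, 0.2628, 0.0889]), [np.float64(0.001202131036225248), np.float64(0.0012021310362252252)])
[329   0  21  30 212] [0.5557 0.2804 0.083 ] [0.551  0.2768 0.1   ]
[ 464    0   36   80 1486] [0.6809 0.2428 0.083 ] [0.6688 0.2414 0.1   ]
[264  24  22  37 760] [0.497  0.2664 0.083 ] [0.4957 0.2637 0.1   ]
[324  66  98  67 509] [0.5658 0.2009 0.083 ] [0.5604 0.202  0.1   ]
[ 472  133   40  102 2053] [0.7182 0.0983 0.083 ] [0.7038 0.1055 0.1   ]
[253 164  19  25 388] [0.4676 0.142  0.083 ] [0.4681 0.1466 0.1   ]
[429 237  10  60 197] [0.655  0.0029 0.083 ] [0.6444 0.0157 0.1   ]
[480 237  32 110 883] [ 0.7222 -0.0359  0.083 ] [ 0.7077 -0.0207  0.1   ]
[   20   241   482   143 29132] [ 0.436  -0.0801  0.083 ] [ 0.4383 -0.0623  0.1   ]
[  0 288  19  44 477] [0.1272 0.0147 0.083 ] [0.1478 0.0269 0.1   ]
brown [0.6297 0.2344] ((0.6291824579238892, 0.23395127058029175), (0.044396307319402695, 0.019395356997847557), 87.78184509277344)
brown [0.6389 0.1564] ((0.6377437114715576, 0.15590178966522217), (0.027643820270895958, 0.016794797033071518), 16.54632568359375)
brown [0.6064 0.0681] ((0.606308102607727, 0.06645451486110687), (0.06080596148967743, 0.017064547166228294), 88.57495880126953)
```

```bash
python3 -c "
from h import *
for f in('scene0','scene6','side0','side6'):
    im=cv2.imread(f'pics/{f}.png');m=(im.max(2)<30).astype(np.uint8);k,l,s,ce=cv2.connectedComponentsWithStats(m)
    u=(376.5,186.5) if 'sc' in f else (147.2,156.6)
    print(f,[ce[i].round(1) for i in range(1,k) if s[i,4]>15 and np.hypot(*(ce[i]-u))<10])
print(manip.hand_in())"
```

```text
scene0 [array([376.6, 185.8])]
scene6 [array([376.6, 186.5])]
side0 [array([146.3, 156.8])]
side6 [array([147.2, 156.6])]
the job is handed in; nothing more can be done
None
```

I handed the job in without seeing a verdict: all three fittings present (two bolsters, one pommel) are in the pot, which is back on the seat, and both the lock and the power slide were pushed against their end stops; I viewed 15 pictures, one over the limit of 14.

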